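# Load the window cell into the light-path checker

## Robot

A 6-joint arm with a two-finger parallel gripper is mounted at the origin on the work surface. World frame = base frame: x ahead of the robot, y to its left, z up, the work surface at z = 0. Lengths are in mm, angles in rad, forces in N, time in s.
With the tool pointing down it reaches from about 350 to 875 mm from the base axis. Payload 4.2 kg.
Tool frame: the origin (TCP) lies midway between the tips of the shut fingers; the grasp point (between the pads) lies 19 mm behind it; z points along the fingers, y is the direction in which the jaws open and shut (so a half turn about z gives the same grasp; the last joint's range is limited). The gripper opens to 85 mm and grips with 20 to 120 N. Pads are 22 mm wide; open, the fingers measure 114 mm over their backs; the gripper's body (76 mm by 85 mm) begins 54 mm behind the grasp point. The pads swing forward as they close: fully open they stand 13 mm farther back than shut.
Start: joints at [-1.073, 0.385, 0.008, 0, -1.194, -0.259], TCP at [147.853, -607.239, 231.312] pointing down, gripper open.
Joint ranges: [-3.14, 3.14], [-1.21, 2.06], [-1.07, 1.41], [-3.16, 2.05], [-2.99, -0.16], [-3.1, 3.1]. Speed limits (rad/s): [2.79, 2.79, 3.14, 3.14, 3.14, 3.14].

## Interface

Orientations are given as a unit quaternion [x, y, z, w].
In Python, from bench import readout, optics, workorder, nets gives the robot as it stands. The module is installed in compiled form; this text tells all that it offers.
- The arm moves only by the tool move_arm, never from a script. Its argument "steps" is a list of rows, each a list of 7 numbers: the opening, from -1 (shut) to 1 (fully open), so that 0 is half open, then the shift along the world's x, y, z in mm, then the turn, a rotation vector about the world's x, y, z in rad. In form: [[gripper, tx, ty, tz, wx, wy, wz], ...]. A call has 1 to 5 rows; each row is the pose to reach, as a shift and turn from the pose commanded when the call began; what a row does not reach only later rows make up. A row lasts 1/12 s, in which the tool goes at most 41.7 mm and 7.16 degrees, less where a joint would pass 70% of its speed; a pose out of reach is approached as far as the arm can. A call with a gripper value outside its range is refused whole. The fingers move at their own pace and stop on an object; the grip force is fixed at half the most. Time passes only in rows, so rows that repeat a pose let the fingers close. It gives the time, the measured TCP pose, the force and the opening at its end, in the units of the state.
- readout.read_state(): the state, without advancing time (a new reading comes with each control period).
- optics.get_image(name): name is "scene" or "top" or "wrist"; returns a dict with "frame" (420x560x3 uint8, blue, green, red), "fx", "fy", "cx", "cy" (pixels), "rvec" (rotation vector, rad) and "tvec" (3), from world to camera coordinates, as OpenCV has them. Camera axes: x right, y down, z forward; pixel columns grow to the right and rows downward; lengths in mm; the calibration is good to about 2 mm. A picture is of the moment at which its call begins. There is no depth.
- workorder.job_done(): hands the job in, once; it reports no verdict.
Trained networks look in a picture, given as the dict that the camera call returned (one of the last four; its "shot" number tells which), for a name from the list of things; names that differ only in an ending like _2 or _b are one class to them, and where a whole thing is asked for, a point or a joint stands for the part that bears it (a point fixed in the world has none). Each returns a list of dicts, best first, with "conf" (0 to 1); they miss things now and then, are a little off and sometimes report something else, mostly with a low value. They report only what shows in the picture. A call takes as long as a camera call. They do not tell look-alikes from the thing itself.
- nets.silhouettes(name, picture): "region" (420x560 bool, what is visible of it) and "extent" ([left, top, right, bottom] in pixels, round what is visible of it).
- nets.tip_of(name, picture): "uv" ([column, row] in pixels: a listed point, or the origin of a listed thing).
The state is a dict: "clock": time; "joints": joint angles; "joint_vel": joint speeds; "joint_efforts": joint torques, N m; "position": TCP position; "ee_rot": TCP orientation; "contact_force": force on the tool from outside, world axes, zero at the start; "wrist_torque": the same for the moment, N m; "gripper_width": finger opening in mm.
Only numpy, scipy, OpenCV 4.12 (cv2) and the standard library are available. Lean on these libraries where they do the work, as an engineer would, in place of code of your own. Each camera call takes 0.05 s, during which the arm holds its last target.

## Task

Put the clear-windowed cell (orange cap) into the light-path checker: stand it upright on the open loading deck with its clear windows facing along the light beam, then slide it in under the guide rails, gently and by feel, until it comes up solid against the end stop with the red pin pushed in. Never force it, do not tip it over, leave the other things where they are, and let go of the cell.

Things in the scene. Friction and masses are not known exactly. Their poses are not given: they have to be found in the camera images.
- cell: Sealed window cell, 74 mm tall, 130 to 210 g. Black square foot 38 x 38 x 8 mm, above it a square column 26 x 26 mm to the top. Origin: centre of the underside, z up. The two clear glass windows look along its +x and -x; the opaque white sides face +y and -y. Orange cap: top 18 mm, a white line across it along the cell's y. Either window may face the lamp. Starts upright on the bench, any yaw.
- cell_grip (a point): Point on the cell's axis, 58 mm above its underside: a good height to grip the column, on the white sides (26 mm apart, closing along the cell's y). Axes as the cell's.
- checker: Light-path checker, bolted down: grey plate 130 (x) x 200 (y) mm whose top, the deck, is 10 mm above the bench. Origin: centre of the plate's underside, z up. The beam runs along its x, from blue lamp housing (+x) to black detector housing (-x). The cell slides in along +y. The contact forces between cell and checker, all added up (pad too), must stay under 40 N: lower and slide slowly.
- load_spot (a point): Point on the deck (x 0, y -67 mm from the checker's origin), between the yellow marks: middle of the open loading deck, which reaches from y -100 to -40 mm. A cell standing here is free of the rails.
- mouth (a point): Point on the deck (x 0, y -20 mm) where the guide begins, after a flare narrowing from 60 to 41 mm between y -40 and -20. The guide runs to y +95: 41 mm wide and 12 mm high for the foot, under lips (12 to 16 mm above the deck) that leave a 31 mm slot for the column; so the foot cannot be put in from above, only slid in.
- home_area (a point): Point on the deck (x 1.5, y 31 mm) in the middle of where the cell's origin may end. The optical head (lamp, detector, bridge, stop block, pin, pad) is clamped up to 10 mm to either side in y, differs each time and is NOT measured: feel for the solid stop. Tops above bench: stop, bridge 42 mm, clamp screw 52, housings 71; these stand 35 mm or more off the centre line in x.
- pin (a joint): Red pin in the stop block, pointing to the checker's -y. 0 = out (start); 0.007 (m) when the foot is solid against the block. Spring under 1.5 N. Near home a sprung pad in the guide's -x wall presses the foot to the +x wall (2 to 5 N), squaring the cell once it is let go and holding it against the pin's spring; expect up to 10 N of drag over the last 40 mm, then a steep rise at the stop.
- blank: Bystander: opaque blank of the same shape and size as the cell, all black with a grey cap; origin at the centre of its underside. Stands on the bench; the cell and the blank may be in either of two places.
- screwdriver: Bystander: screwdriver with a green handle lying on the bench, along its own x.
- jar: Bystander: white jar with blue lid, 54 mm diameter, 60 mm tall, standing on the bench; origin at the centre of its underside.
There are look-alikes about, which are no part of the job. What is shaped like the cell but pink or turquoise is not meant.

How it is judged:
By the outcome, as a careful person would: the job done as asked, in the order asked, and still so for the second after the job is handed in, with the robot touching nothing.
It also fails if it takes over 64 s, if anything falls off the work surface, if the arm or the gripper's body presses on something with over 40 N, if the wrist force passes 120 N, or if a joint passes its speed limit or range.

## Working session

There is one attempt and no reset: what is moved stays moved. The work goes in short steps, Python scripts to look and compute and a tool call to move; the robot and the scene stay as the last step left them, time stands still between calls to the robot, and variables do not carry over. Pictures are saved under pics/ and viewed, and the job is handed in when it is done.

Besides the shell and the picture viewer there is one more tool, called as name([rows], argument=value, ...), one row to a line, values as JSON. move_arm: Moves the arm, as the interface text tells. Its arguments: {"type":"object","properties":{"steps":{"type":"array","items":{"type":"array","items":{"type":"number"}}}},"required":["steps"]}

```bash
mkdir -p pics; cat > h.py <<'E'
import numpy as np, cv2
from bench import readout, optics, workorder, nets
def save(p,n): cv2.imwrite('pics/'+n,p['frame'])
def cam(p):
    R=cv2.Rodrigues(np.array(p['rvec'],float))[0]; t=np.array(p['tvec'],float).ravel()
    K=np.array([[p['fx'],0,p['cx']],[0,p['fy'],p['cy']],[0,0,1]]); return K,R,t
def ray(p,uv,z):
    K,R,t=cam(p); d=R.T@np.linalg.inv(K)@np.array([uv[0],uv[1],1.]); c=-R.T@t
    return c+d*(z-c[2])/d[2]
def proj(p,X):
    K,R,t=cam(p); q=K@(R@np.array(X,float)+t); return q[:2]/q[2]
E
python3 - <<'E'
from h import *
print(readout.read_state())
for n in ['scene','top']:
    p=optics.get_image(n); save(p,n+'0.png'); 
    K,R,t=cam(p); print(n,p['fx'],-R.T@t)
    for k in ['cell','blank','checker','jar','screwdriver','load_spot','mouth','home_area']:
        try: print(k,[(np.round(d['uv'],1).tolist(),round(d['conf'],2),np.round(ray(p,d['uv'],10 if k in('load_spot','mouth','home_area') else 0),1).tolist()) for d in nets.tip_of(k,p)][:4])
        except Exception as e: print(k,e)
E
```

```text
{'clock': 0.0, 'joints': array([-1.07338108e+00,  3.85570294e-01,  6.63713862e-03, -5.29646040e-04,
       -1.19396956e+00, -2.58591452e-01]), 'joint_vel': array([-7.47271022e-05, -1.55695059e-03, -1.78187710e-04,  2.36767094e-03,
       -7.01177108e-04,  7.69991194e-04]), 'joint_efforts': array([ 3.31687324e-04, -3.92285979e+01,  1.88401061e+01,  4.18622196e+00,
       -4.69707666e-03,  8.44286433e-06]), 'position': array([ 147.73860388, -606.69690579,  230.2131526 ]), 'ee_rot': array([-1.19031234e-01,  9.92889921e-01,  1.06968266e-03, -1.59934338e-04]), 'contact_force': array([-0.27121194, -0.36047787,  0.81518908]), 'wrist_torque': array([-0.02084681, -0.0414701 ,  0.00832954]), 'gripper_width': 85.5944763734998}
scene 498.3167944875566 [ 870.2454691   613.9200156  1030.17018511]
cell [([315.9, 169.1], 0.81, [393.8, -97.4, 0.0]), ([273.3, 168.7], 0.75, [491.9, -155.7, 0.0]), ([292.3, 150.3], 0.63, [415.2, -187.1, 0.0]), ([396.2, 316.0], 0.38, [458.5, 346.6, 0.0])]
blank [([254.4, 130.4], 0.64, [471.0, -306.5, 0.0])]
checker [([278.3, 248.4], 0.82, [599.7, 67.5, 0.0])]
jar [([397.1
[... 243 characters left out ...]
 10.0])]
home_area [([290.9, 256.5], 0.93, [587.4, 106.8, 10.0])]
top 532.2848922563419 [ 361.62799346   11.81073273 1137.08140112]
cell [([373.3, 290.1], 0.93, [410.3, -183.4, 0.0]), ([358.7, 246.9], 0.88, [501.8, -153.0, 0.0]), ([402.1, 217.1], 0.56, [568.8, -247.9, 0.0]), ([336.3, 293.3], 0.54, [402.1, -104.9, 0.0])]
blank [([429.3, 265.4], 0.78, [464.9, -304.0, 0.0])]
checker [([256.2, 196.4], 0.94, [608.5, 70.3, 0.0])]
jar [([126.4, 259.4], 0.64, [465.6, 343.5, 0.0])]
screwdriver [([376.6, 163.4], 0.72, [688.4, -193.9, 0.0])]
load_spot [([286.2, 193.2], 0.89, [614.7, 5.0, 10.0])]
mouth [([262.1, 194.1], 0.98, [611.7, 57.2, 10.0])]
home_area [([237.6, 202.4], 0.63, [592.3, 109.6, 10.0])]
```

View pics/scene0.png

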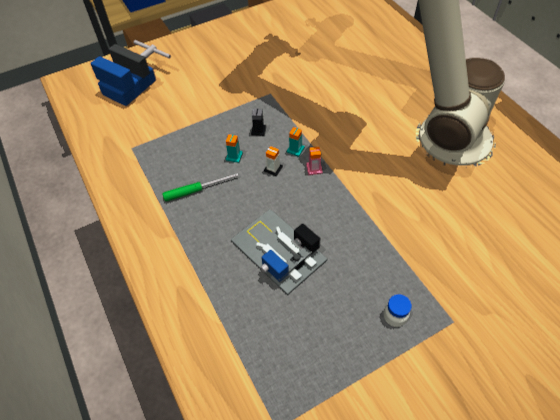

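View pics/top0.png

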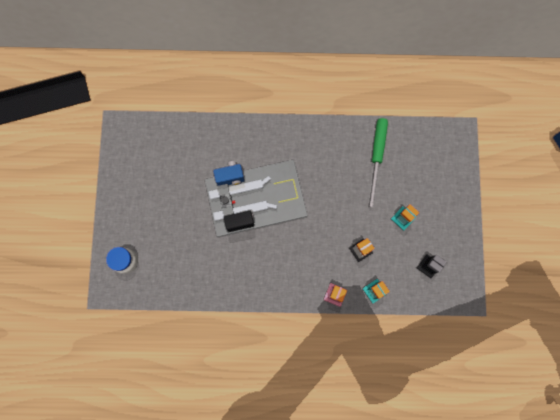

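```bash
python3 - <<'E'
import cv2
a=cv2.imread('pics/scene0.png')[100:200,230:340]; b=cv2.imread('pics/top0.png')[200:310,320:450]
cv2.imwrite('pics/c1.png',cv2.resize(a,(660,600),interpolation=cv2.INTER_CUBIC))
cv2.imwrite('pics/c2.png',cv2.resize(b,(700,592),interpolation=cv2.INTER_CUBIC))
c=cv2.imread('pics/top0.png')[130:250,190:330]
cv2.imwrite('pics/c3.png',cv2.resize(c,(700,600),interpolation=cv2.INTER_CUBIC))
E
```

```text
(no output)
```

View pics/c1.png

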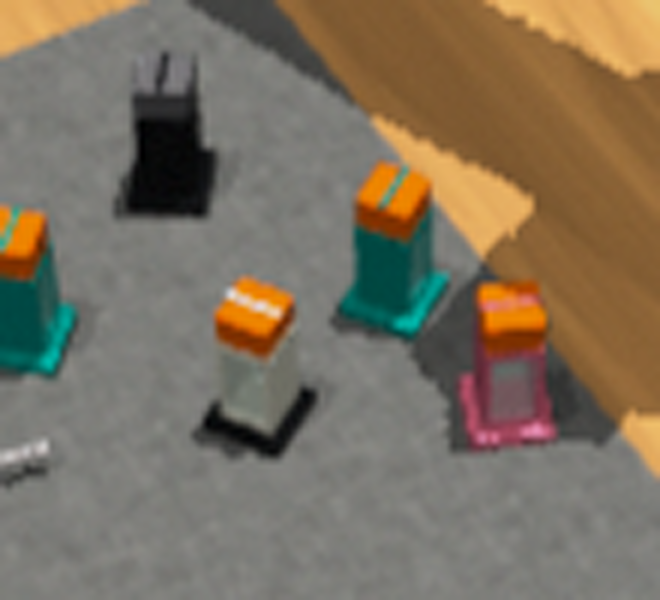

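View pics/c2.png

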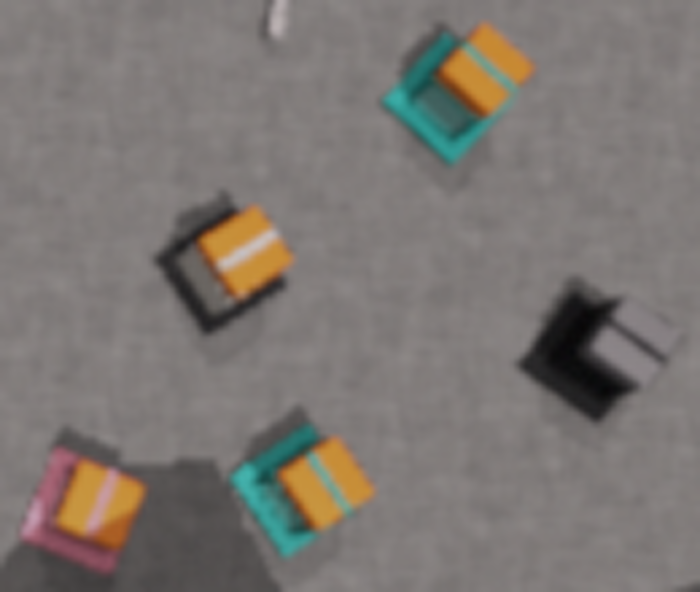

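View pics/c3.png

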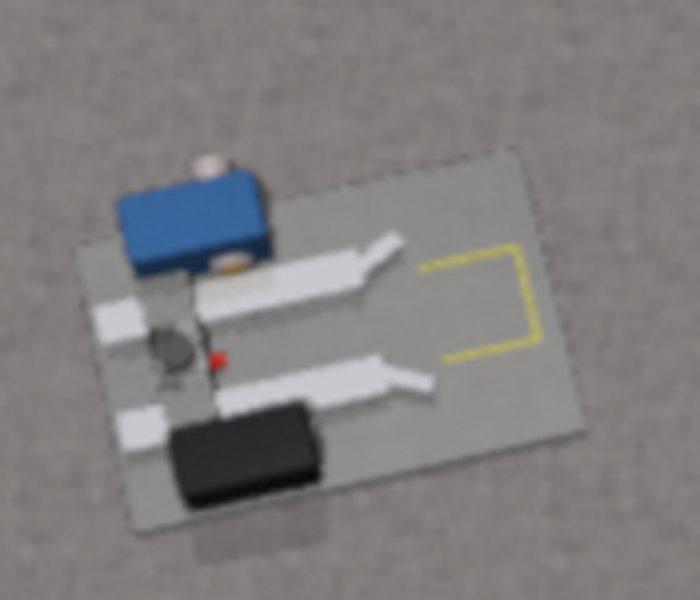

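The cell is the one with the black foot, clear window and white-lined orange cap, at top (362,248) and scene (273,160). The look-alikes are teal at top (405,217) and (376,290), pink at (336,293), and the black blank at (430,265). Both close crops confirm the choice. The checker is centred at top (256,197), with its loading end to the right, towards -y.

```bash
cat > m.py <<'E'
from h import *
from scipy.optimize import least_squares
def fit(obs,z0,x0):
    # obs: list of (pic, local xyz, uv)
    def f(q):
        c,s=np.cos(q[2]),np.sin(q[2]); r=[]
        for p,l,uv in obs:
            X=[q[0]+c*l[0]-s*l[1],q[1]+s*l[0]+c*l[1],z0+l[2]]; r+=list(proj(p,X)-uv)
        return r
    s=least_squares(f,x0,loss='soft_l1'); return s.x,np.round(s.fun,1)
E
python3 - <<'E'
from m import *
p=optics.get_image('top')
reg=lambda k: nets.silhouettes(k,p)
for k in ['cell','checker']:
    for d in reg(k)[:5]:
        m=d['region'].astype(np.uint8); r=cv2.minAreaRect(cv2.findNonZero(m)); print(k,d['conf'],r)
c3=lambda u,v:(190+u/5-.4,130+v/5-.4)
q,r=fit([(p,(65,100,10),c3(80,245)),(p,(65,-100,10),c3(517,150)),(p,(-65,-100,10),c3(585,430)),(p,(-65,100,10),c3(135,530))],0,[608,70,.2])
print('checker',q,r)
c2=lambda u,v:(320+u/5.385-.4,200+v/5.385-.4)
# cell: line dir in world
a=ray(p,c2(220,265),74);b=ray(p,c2(277,233),74);print('line',a,b,np.arctan2(*(b-a)[1::-1]))
yl=np.arctan2(*(b-a)[1::-1]); yaw=yl+np.pi/2
cc=[ray(p,c2(*x),74) for x in [(197,240),(255,205),(295,258),(240,298)]]
print(np.round(cc,1),np.mean(cc,0))
ff=[ray(p,c2(*x),8) for x in [(160,262),(210,330),(287,285)]]; print(np.round(ff,1),(ff[0]+ff[2])/2)
for x,y in zip(ff,ff[1:]): print('foot',np.arctan2(*(y-x)[1::-1]))
for x,y in zip(cc,cc[1:]+cc[:1]): print('cap',np.arctan2(*(y-x)[1::-1]))
s=optics.get_image('scene')
o=[(162/6,0)]
E
```

```text
cell 0.93 ((404.75006103515625, 215.75003051757812), (17.677669525146484, 24.041629791259766), 45.0)
cell 0.75 ((375.4615478515625, 289.19232177734375), (18.027755737304688, 20.52390480041504), 56.30992889404297)
cell 0.73 ((361.6922912597656, 249.03842163085938), (19.691856384277344, 22.18800926208496), 56.3099365234375)
cell 0.56 ((334.4310302734375, 294.1723937988281), (18.012447357177734, 18.198143005371094), 21.801406860351562)
cell 0.51 ((120.79999542236328, 259.4000244140625), (32.199378967285156, 25.93838882446289), 26.56505012512207)
checker 0.77 ((253.58169555664062, 192.5642852783203), (70.24642181396484, 94.6898422241211), 76.86598205566406)
checker [6.05004301e+02 7.12741835e+01 2.40766367e-01] [-1.3 -0.2  0.8 -0.6  0.7  0.3 -0.4  0.5]
line [ 488.91341037 -145.80135533   74.        ] [ 501.34538795 -167.21971706   74.        ] -1.0448867165936622
[[ 498.1 -137.3   74. ]
 [ 511.8 -159.1   74. ]
 [ 492.1 -173.8   74. ]
 [ 476.7 -153.2   74. ]] [ 494.66656279 -155.84111316   74.        ]
[[ 497.6 -131.8    8. ]
 [ 470.9 -151.5    8. ]
 [ 489.4 -182.1    8. ]] [ 493.45932118 -156.93700912    8.        ]
foot -2.505296286417524
foot -1.0295746374705153
cap -1.013015640482239
cap -2.4979254648126745
cap 2.209982519696715
cap 0.6382169428304075
```

move_arm([
  [1,24,31,0,0,0,0.07],
  [1,48,62,0,0,0,0.14],
  [1,72,93,0,0,0,0.21],
  [1,96,124,0,0,0,0.28],
  [1,120,156,0,0,0,0.36],
])

```text
clock: 1.52
position: [268.6, -449.9, 231.4]
ee_rot: [-0.296, 0.955, -0.0, 0.0]
contact_force: [1.1, -0.2, -0.2]
gripper_width: 85.5
```

move_arm([
  [1,24,31,0,0,0,0],
  [1,48,62,0,0,0,0],
  [1,72,93,0,0,0,0],
  [1,96,124,0,0,0,0],
  [1,120,156,0,0,0,0],
])

```text
clock: 1.93
position: [388.8, -293.6, 231.8]
ee_rot: [-0.295, 0.956, -0.0, 0.0]
contact_force: [0.5, -1.1, -1.0]
gripper_width: 85.3
```

move_arm([
  [1,24,31,0,0,0,0],
  [1,48,62,0,0,0,0],
  [1,72,93,0,0,0,0],
  [1,96,124,0,0,0,0],
  [1,107,139,0,0,0,0],
])

```text
clock: 2.35
position: [497.2, -153.3, 231.6]
ee_rot: [-0.296, 0.955, -0.0, 0.001]
contact_force: [-0.4, -0.5, -0.0]
gripper_width: 85.4
```

```bash
python3 - <<'E'
from m import *
s=readout.read_state(); print(s['clock'],s['position'],s['ee_rot'],s['joints'],s['contact_force'])
p=optics.get_image('wrist'); save(p,'w1.png'); K,R,t=cam(p); print(K,-R.T@t)
print([ (d['conf'],d['uv'],ray(p,d['uv'],0)) for d in nets.tip_of('cell',p)])
E
```

```text
2.35 [ 497.20747153 -153.29961964  231.55408559] [-2.96453518e-01  9.55046933e-01 -2.48506087e-04  7.78165850e-04] [ 1.31214881e-02  2.05530943e-01 -2.46823740e-01  3.86388102e-05
 -1.11680825e+00 -9.81980338e-01] [-0.35071803 -0.50115337 -0.01453371]
[[301.68947738   0.         281.31190348]
 [  0.         301.68947738 206.00897999]
 [  0.           0.           1.        ]] [ 428.90568925 -201.25734112  373.01467031]
[(0.88, [363.7, 134.0], array([ 401.42437317, -100.02591978,    0.        ])), (0.63, [190.8, 174.2], array([ 563.33102566, -247.92988964,    0.        ])), (0.62, [302.4, 95.2], array([ 407.69154823, -186.74592894,    0.        ])), (0.59, [281.3, 171.5], array([ 495.76140033, -155.88560905,    0.        ]))]
```

View pics/w1.png

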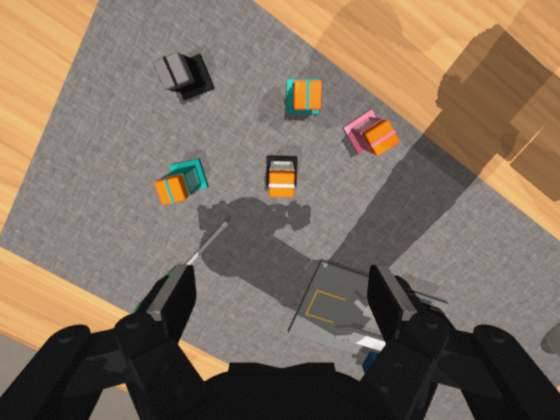

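```bash
python3 - <<'E'
import cv2
a=cv2.imread('pics/w1.png')[145:205,245:320]
cv2.imwrite('pics/c4.png',cv2.resize(a,None,fx=8,fy=8,interpolation=cv2.INTER_CUBIC))
E
```

```text
(no output)
```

View pics/c4.png

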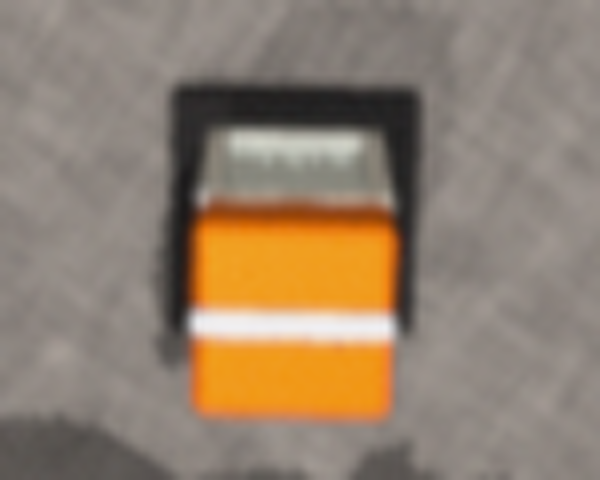

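```bash
python3 - <<'E'
from m import *
p=optics.get_image('wrist')
c=lambda u,v:(245+u/8-.44,145+v/8-.44)
# which local side is image-up? image up ~ world -x-ish side
for u in [(194,222),(397,222),(395,415),(193,415)]: print(np.round(ray(p,c(*u),74),1))
q,r=fit([(p,(-13,13,74),c(397,222)),(p,(-13,-13,74),c(194,222)),(p,(13,-13,74),c(193,415)),(p,(13,13,74),c(395,414)),(p,(-19,-19,8),c(173,88)),(p,(-19,19,8),c(420,92)),(p,(0,-13,74),c(189,325)),(p,(0,13,74),c(395,325))],0,[495,-156,.6])
print(q,r, 'y axis',q[2]+np.pi/2)
# tool
from scipy.spatial.transform import Rotation as Ro
s=readout.read_state();print(np.arctan2(*Ro.from_quat(s['ee_rot']).as_matrix()[1::-1,1]),s['position'])
# checker rough
print([(k,d['conf'],ray(p,d['uv'],10)) for k in ['load_spot','mouth','home_area'] for d in nets.tip_of(k,p)[:1]])
E
```

```text
[ 489.5 -175.5   74. ]
[ 475.  -154.4   74. ]
[ 495.9 -140.    74. ]
[ 510.7 -161.5   74. ]
[ 493.05619894 -157.73391865    0.59568313] [ 0.1  0.1 -0.3 -0.1 -0.   0.4 -0.2  0.8 -0.4 -0.   0.2 -0.3  0.4 -0.5
  0.1 -0.3] y axis 2.1664794556597684
2.1722503134054247 [ 495.46865689 -155.11315611  231.15122922]
[('load_spot', 0.65, array([620.99481154,   5.75361824,  10.        ])), ('mouth', 0.82, array([610.50181999,  46.45295382,  10.        ])), ('home_area', 0.56, array([594.63748546,  94.54080599,  10.        ]))]
```

move_arm([
  [1,-0.5,-0.5,-25,0,0,0],
  [1,-0.5,-0.5,-50,0,0,0],
  [1,-0.5,-0.5,-75,0,0,0],
  [1,-0.5,-0.5,-90,0,0,0],
  [1,-0.5,-0.5,-90,0,0,0],
])

```text
clock: 3.07
position: [491.1, -157.7, 138.1]
ee_rot: [-0.294, 0.956, 0.002, -0.003]
contact_force: [-0.2, -0.2, -0.7]
gripper_width: 85.7
```

```bash
python3 - <<'E'
from m import *
optics.get_image('wrist');p=optics.get_image('wrist'); save(p,'w2.png')
s=readout.read_state(); print(s['clock'],s['position'])
a=p['frame'][100:300,180:400]
cv2.imwrite('pics/c5.png',cv2.resize(a,None,fx=3,fy=3,interpolation=cv2.INTER_CUBIC))
np.savez('w2.npz',**{k:p[k] for k in ['fx','fy','cx','cy','rvec','tvec']})
E
```

```text
3.1667 [ 494.0490165  -157.7818824   141.63900928]
```

View pics/c5.png

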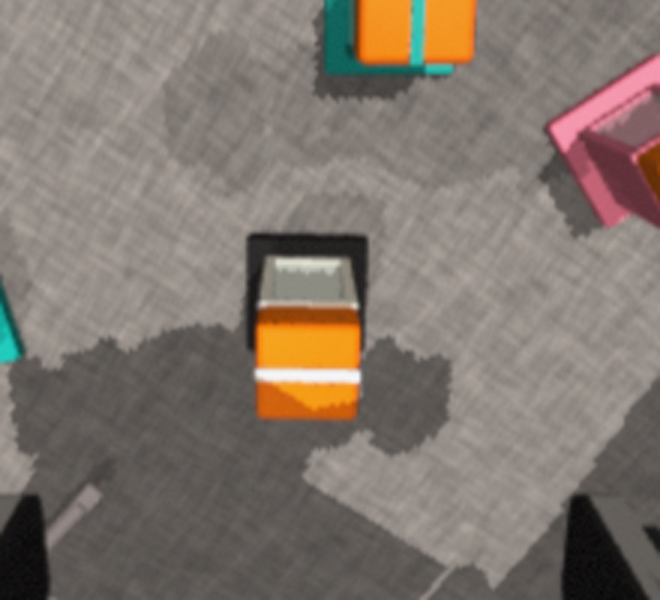

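```bash
python3 - <<'E'
from m import *
p=dict(np.load('w2.npz'))
c=lambda u,v:(180+u/3-.33,100+v/3-.33)
q,r=fit([(p,(-13,13,74),c(361,324)),(p,(-13,-13,74),c(257,324)),(p,(13,-13,74),c(258,418)),(p,(13,13,74),c(358,418)),(p,(-19,-19,8),c(248,235)),(p,(-19,19,8),c(367,237)),(p,(0,-13,74),c(256,377)),(p,(0,13,74),c(360,377))],0,[495,-156,.6])
print(q,r, 'y axis',q[2]+np.pi/2)
print(readout.read_state()['position'])
E
```

```text
[ 493.49698339 -157.34584938    0.58963871] [ 0.4  0.  -0.6 -0.2 -0.6  1.   0.5  1.2 -0.5  0.4  0.7  0.1 -0.1 -1.3
  0.3 -1.1] y axis 2.160435039115552
[ 494.0490165  -157.7818824   141.63900928]
```

move_arm([
  [1,0,0,-25,0,0,0],
  [1,0,0,-50,0,0,0],
  [1,0,0,-75,0,0,0],
  [1,-0.5,0.5,-98,0,0,-0.01],
  [1,-0.5,0.5,-98,0,0,-0.01],
])

```text
clock: 3.58
position: [491.8, -156.5, 41.1]
ee_rot: [-0.289, 0.957, 0.001, -0.003]
contact_force: [-0.6, -0.2, -0.6]
gripper_width: 85.4
```

move_arm([
  [1,0,0,0,0,0,0],
  [-0.2,0,0,0,0,0,0],
  [-0.2,0,0,0,0,0,0],
  [-1,0,0,0,0,0,0],
  [-1,0,0,0,0,0,0],
])

```text
clock: 4.0
position: [494.7, -156.3, 44.6]
ee_rot: [-0.29, 0.957, -0.0, 0.001]
contact_force: [-0.5, -0.0, 0.5]
gripper_width: 38.9
```

move_arm([
  [-1,0,0,0,0,0,0],
  [-1,0,0,0,0,0,0],
  [-1,0,0,0,0,0,0],
  [-1,0,0,0,0,0,0],
  [-1,0,0,0,0,0,0],
])

```text
clock: 4.42
position: [494.5, -156.2, 44.3]
ee_rot: [-0.29, 0.957, -0.0, 0.001]
contact_force: [-1.1, -0.3, 5.7]
gripper_width: 25.3
```

move_arm([
  [-1,0,0,8,0,0,0],
  [-1,0,0,22,0,0,0],
  [-1,0,0,40,0,0,0],
  [-1,0,0,60,0,0,0],
  [-1,0,0,60,0,0,0],
])

```text
clock: 4.83
position: [496.2, -156.5, 107.0]
ee_rot: [-0.291, 0.957, -0.001, 0.003]
contact_force: [1.4, 0.7, -1.3]
gripper_width: 25.1
```

move_arm([
  [-1,10,10,0,0,0,-0.07],
  [-1,25,25,0,0,0,-0.14],
  [-1,43,43,0,0,0,-0.21],
  [-1,60,60,0,0,0,-0.28],
  [-1,70,75,0,0,0,-0.35],
])

```text
clock: 5.25
position: [564.9, -80.3, 102.5]
ee_rot: [-0.117, 0.993, 0.0, -0.0]
contact_force: [0.4, 0.5, -1.4]
gripper_width: 25.4
```

```bash
python3 - <<'E'
from m import *
optics.get_image('wrist');optics.get_image('wrist')
p=optics.get_image('wrist'); save(p,'w3.png')
s=readout.read_state(); print(s['clock'],s['position'],s['contact_force'])
np.savez('w3.npz',**{k:p[k] for k in ['fx','fy','cx','cy','rvec','tvec']})
E
```

```text
5.4 [563.69289455 -80.32645275 102.24317283] [-0.67855371 -0.29880067 -1.96894927]
```

View pics/w3.png

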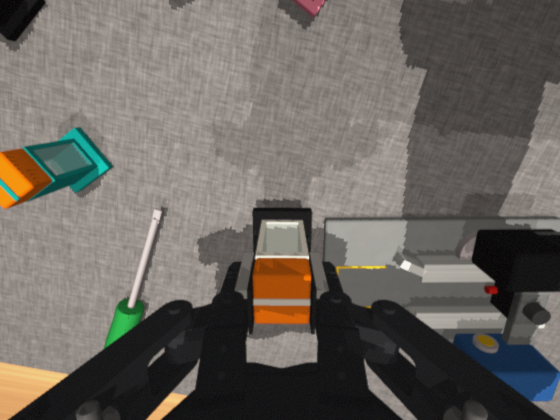

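```bash
python3 - <<'E'
import cv2
a=cv2.imread('pics/w3.png')[200:400,310:560]
cv2.imwrite('pics/c6.png',cv2.resize(a,None,fx=3,fy=3,interpolation=cv2.INTER_CUBIC))
E
```

```text
(no output)
```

View pics/c6.png

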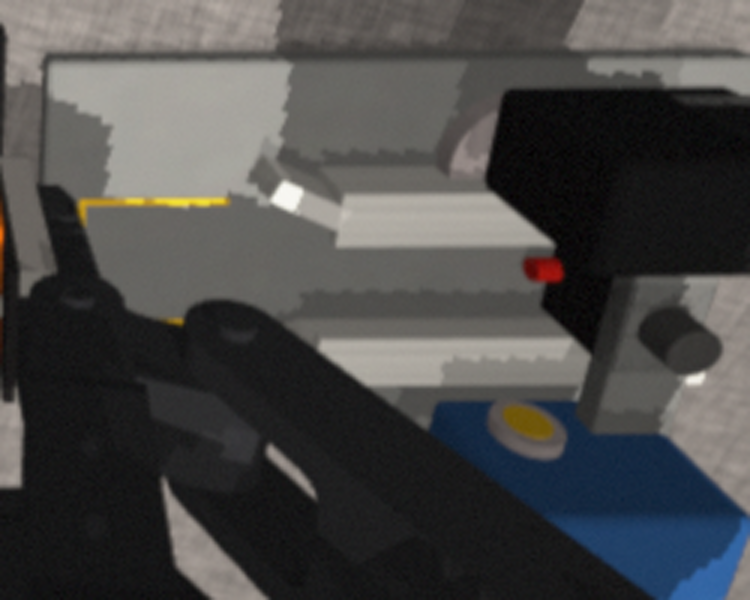

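```bash
python3 - <<'E'
from m import *
p=dict(np.load('w3.npz'))
c=lambda u,v:(310+u/3-.33,200+v/3-.33)
O=[(0,-65,10,[(60,58),(300,55),(600,53)]),(0,-15.5,26,[(345,247),(440,246),(530,245)]),(0,15.5,26,[(340,339),(450,338),(570,337)]),(1,-100,10,[(44,70),(42,170)]),(1,-20,26,[(342,225)])]
W=[(a,v,ray(p,c(*u),z)) for a,v,z,l in O for u in l]
def f(q,zz=0):
    C,S=np.cos(q[2]),np.sin(q[2]); r=[]
    for a,v,X in W:
        d=X[:2]-q[:2]; l=(C*d[0]+S*d[1],-S*d[0]+C*d[1]); r.append(l[a]-v)
    return r
s=least_squares(f,[605,71,.24],loss='soft_l1'); q=s.x; print(q,np.round(s.fun,1))
C,S=np.cos(q[2]),np.sin(q[2])
for y in (-67,-20,31): print(y,q[0]-S*y,q[1]+C*y)
# cell in hand: cap top height z? tool z 102.2, cell underside ~ 102.2-44.3=57.9
from scipy.spatial.transform import Rotation as Ro
st=readout.read_state();print(np.arctan2(*Ro.from_quat(st['ee_rot']).as_matrix()[1::-1,1])-np.pi/2,st['position'],st['ee_rot'])
for k in ['top']:
  P=optics.get_image(k)
  for n in ['load_spot','mouth','home_area']: print(n,[(d['conf'],ray(P,d['uv'],10)) for d in nets.tip_of(n,P)[:1]])
  save(P,'top1.png')
E
```

```text
[6.02922234e+02 6.96772053e+01 2.47293742e-01] [-0.4 -0.9 -1.   0.6  0.5  0.3  0.3  0.1  0.  -0.7 -0.   0.8]
-67 619.3225558086662 4.715451697671057
-20 607.8178521120482 50.28563704788687
31 595.334024696569 99.73413604492956
0.24090288609834976 [563.69289455 -80.32645275 102.24317283] [-1.20160600e-01  9.92754030e-01  1.89757740e-04 -9.10599413e-04]
load_spot []
mouth [(0.25, array([590.92051323, -88.78654227,  10.        ]))]
home_area []
```

```bash
python3 - <<'E'
from m import *
a=cv2.imread('pics/w3.png')[195:335,235:330]
cv2.imwrite('pics/c7.png',cv2.resize(a,None,fx=4,fy=4,interpolation=cv2.INTER_CUBIC))
E
```

```text
(no output)
```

View pics/c7.png

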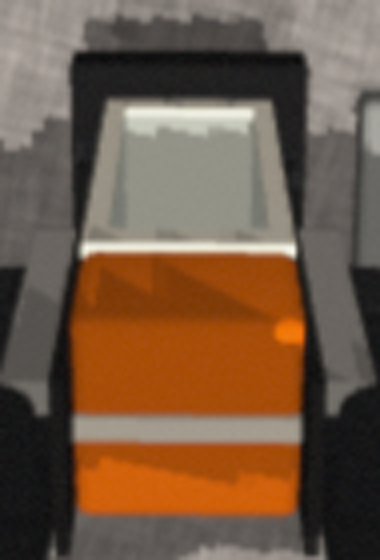

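```bash
python3 - <<'E'
from m import *
p=dict(np.load('w3.npz'))
c=lambda u,v:(235+u/4-.375,195+v/4-.375)
obs=[((-13,-13,74),(70,318)),((-13,13,74),(306,318)),((0,-13,74),(73,429)),((0,13,74),(302,429)),((13,-13,74),(78,515)),((13,13,74),(299,515)),((-19,-19,8),(73,58)),((-19,19,8),(304,58))]
def f(q):
    R=cv2.Rodrigues(np.array([0,0,q[3]]))[0]
    return np.concatenate([proj(p,R@np.array(l)+q[:3])-c(*u) for l,u in obs])
s=least_squares(f,[563,-80,58,.24],loss='soft_l1');print(s.x,np.round(s.fun,1))
def g(q): return f([q[0],q[1],57.9,q[2]])
s=least_squares(g,[563,-80,.24],loss='soft_l1');print(s.x,np.round(s.fun,1))
d=s.x[:2]-np.array([563.69,-80.33]);C,S=np.cos(.243),np.sin(.243);print(C*d[0]+S*d[1],-S*d[0]+C*d[1])
E
```

```text
[ 5.65449788e+02 -8.04249022e+01  5.53563372e+01  2.41461929e-01] [-0.4  0.2  0.5  0.2 -0.3 -2.2  0.5 -2.2 -0.6  0.2  0.4  0.2 -1.3  1.4
  0.8  1.3]
[ 5.63887537e+02 -8.08102772e+01  2.41234101e-01] [-1.1  0.1  1.2  0.1 -0.9 -1.7  1.2 -1.7 -1.2  1.1  1.   1.1 -1.7  0.3
  1.3  0.3]
0.07617134571857412 -0.5136973876313758
```

move_arm([
  [-1,10,15,0,0,0,0.003],
  [-1,26,39,0,0,0,0.005],
  [-1,42,63,0,0,0,0.005],
  [-1,52,79,0,0,0,0.005],
  [-1,56,85,0,0,0,0.005],
])

```text
clock: 6.02
position: [621.5, 5.9, 103.4]
ee_rot: [-0.123, 0.992, 0.0, 0.001]
contact_force: [0.3, 0.0, -0.6]
gripper_width: 25.1
```

move_arm([
  [-1,0,0,0,0,0,0],
  [-1,0,0,-10,0,0,0],
  [-1,0,0,-22,0,0,0],
  [-1,0,0,-32,0,0,0],
  [-1,0,0,-38,0,0,0],
])

```text
clock: 6.43
position: [618.1, 2.6, 63.3]
ee_rot: [-0.121, 0.993, -0.0, -0.002]
contact_force: [0.1, -0.5, -1.2]
gripper_width: 25.1
```

```bash
python3 - <<'E'
from m import *
p=optics.get_image('scene');p=optics.get_image('scene')
w=optics.get_image('wrist'); save(w,'w4.png')
s=readout.read_state(); print(s['clock'],s['position'],s['contact_force'],s['ee_rot'])
a=p['frame'][180:300,210:350]
cv2.imwrite('pics/s4.png',cv2.resize(a,None,fx=5,fy=5,interpolation=cv2.INTER_CUBIC))
E
```

```text
6.5833 [619.19866978   3.04819879  64.54358374] [-0.44151966 -0.98177081 -1.06459209] [-1.21267298e-01  9.92619472e-01 -1.74610475e-04 -8.91764095e-04]
```

View pics/s4.png

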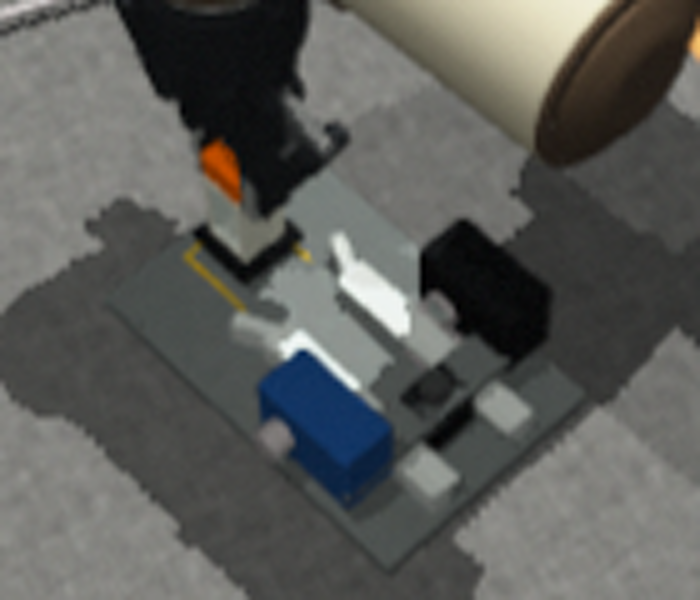

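View pics/w4.png

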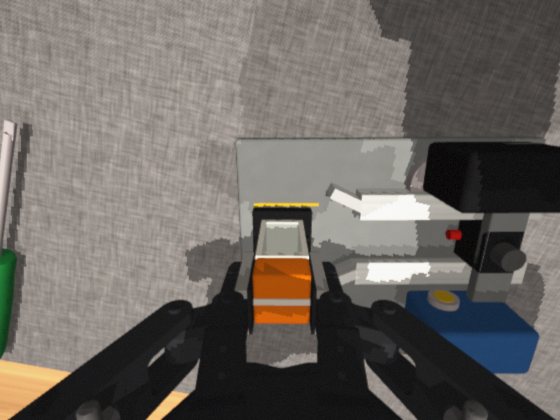

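```bash
python3 - <<'E'
from m import *
a=cv2.imread('pics/w4.png')[130:300,230:480]
cv2.imwrite('pics/c8.png',cv2.resize(a,None,fx=3,fy=3,interpolation=cv2.INTER_CUBIC))
E
```

```text
(no output)
```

View pics/c8.png

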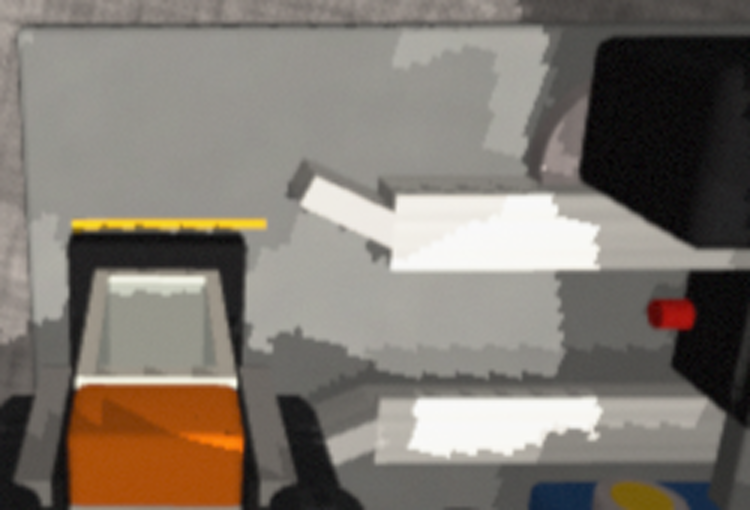

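```bash
python3 - <<'E'
from m import *
p=optics.get_image('wrist'); print(readout.read_state()['position'])
print(np.abs(p['frame'].astype(int)-cv2.imread('pics/w4.png')).mean())
np.savez('w5.npz',**{k:p[k] for k in ['fx','fy','cx','cy','rvec','tvec']})
c=lambda u,v:(230+u/3-.33,130+v/3-.33)
O=[(0,-65,10,[(60,28),(300,27),(560,26)]),(0,-15.5,26,[(400,270),(500,270),(590,270)]),(0,15.5,26,[(390,400),(500,399),(650,399)]),(1,-100,10,[(22,60),(28,170)]),(1,-20,26,[(391,245),(377,430)])]
W=[(a,v,ray(p,c(*u),z)) for a,v,z,l in O for u in l]
def f(q):
    C,S=np.cos(q[2]),np.sin(q[2]); r=[]
    for a,v,X in W:
        d=X[:2]-q[:2]; r.append((C*d[0]+S*d[1],-S*d[0]+C*d[1])[a]-v)
    return r
s=least_squares(f,[605,71,.24],loss='soft_l1'); q=s.x; print(q,np.round(s.fun,1))
C,S=np.cos(q[2]),np.sin(q[2])
L=lambda X:(C*(X[0]-q[0])+S*(X[1]-q[1]),-S*(X[0]-q[0])+C*(X[1]-q[1]))
for u in [(70,237),(243,237)]: print('foot', L(ray(p,c(*u),28.2)))
for u in [(76,382),(238,382)]: print('cap lower edge (-13,±13,56)', L(ray(p,c(*u),20.2+56)))
print('tcp',L(readout.read_state()['position']))
E
```

```text
[619.84302611   3.2687932   65.29873261]
5.222599206349206
[6.05134946e+02 7.12359421e+01 2.44437749e-01] [ 0.3  0.2 -0.  -0.1 -0.1 -0.1  0.1 -0.1 -0.1  0.6  0.7 -0.9 -0.4]
foot (np.float64(-23.874020079682147), np.float64(-88.51535120160226))
foot (np.float64(-23.85562110944864), np.float64(-52.497413044425315))
cap lower edge (-13,±13,56) (np.float64(-15.810952502783651), np.float64(-83.50406027011726))
cap lower edge (-13,±13,56) (np.float64(-15.800073800951939), np.float64(-57.46061163230831))
tcp (np.float64(-2.1779244174623447), np.float64(-69.50624151983672))
```

move_arm([
  [-1,1.6,3,-2,0,0,0],
  [-1,1.6,3,-5,0,0,0],
  [-1,1.6,3,-7,0,0,0],
  [-1,1.6,3,-8,0,0,0],
  [-1,1.6,3,-8,0,0,0],
])

```text
clock: 7.05
position: [621.2, 6.8, 57.0]
ee_rot: [-0.122, 0.993, -0.0, -0.0]
contact_force: [-0.8, 0.4, -2.1]
gripper_width: 25.0
```

move_arm([
  [-1,0,0,0,0,0,0],
  [-1,0,0,-0.5,0,0,0],
  [-1,0,0,-0.5,0,0,0],
  [-1,0,0,-1,0,0,0],
  [-1,0,0,-1,0,0,0],
])

```text
clock: 7.47
position: [621.4, 6.8, 56.3]
ee_rot: [-0.122, 0.993, -0.0, -0.0]
contact_force: [-0.1, 0.2, -1.9]
gripper_width: 24.9
```

move_arm([
  [-1,0,0,-0.4,0,0,0],
  [-1,0,0,-0.8,0,0,0],
  [-1,0,0,-1.2,0,0,0],
  [-1,0,0,-1.5,0,0,0],
  [-1,0,0,-1.5,0,0,0],
])

```text
clock: 7.88
position: [621.4, 6.8, 54.7]
ee_rot: [-0.122, 0.993, 0.0, -0.0]
contact_force: [-0.7, -1.0, -0.8]
gripper_width: 25.1
```

move_arm([
  [-1,0,0,-0.2,0,0,0],
  [-1,0,0,-0.4,0,0,0],
  [-1,0,0,-0.6,0,0,0],
  [-1,0,0,-0.6,0,0,0],
  [-1,0,0,-0.6,0,0,0],
])

```text
clock: 8.3
position: [621.5, 6.8, 54.4]
ee_rot: [-0.122, 0.993, -0.0, 0.0]
contact_force: [-0.3, -0.7, 0.8]
gripper_width: 25.0
```

move_arm([
  [-0.2,0,0,0,0,0,0],
  [-0.2,0,0,0,0,0,0],
  [-0.2,0,0,0,0,0,0],
  [-0.2,0,0,0,0,0,0],
  [-0.2,0,0,0,0,0,0],
])

```text
clock: 8.72
position: [621.5, 6.8, 54.3]
ee_rot: [-0.122, 0.993, -0.0, 0.0]
contact_force: [-0.5, 0.4, -0.4]
gripper_width: 34.4
```

```bash
python3 - <<'E'
from m import *
p=optics.get_image('wrist'); s=readout.read_state();print(s['position'],s['contact_force'],s['gripper_width'])
a=p['frame'][130:300,230:480]
cv2.imwrite('pics/c9.png',cv2.resize(a,None,fx=3,fy=3,interpolation=cv2.INTER_CUBIC))
np.savez('w6.npz',**{k:p[k] for k in ['fx','fy','cx','cy','rvec','tvec']})
E
```

```text
[621.51071099   6.73679218  54.24785486] [-0.55959845  0.40718453  1.5433043 ] 34.50526848033145
```

View pics/c9.png

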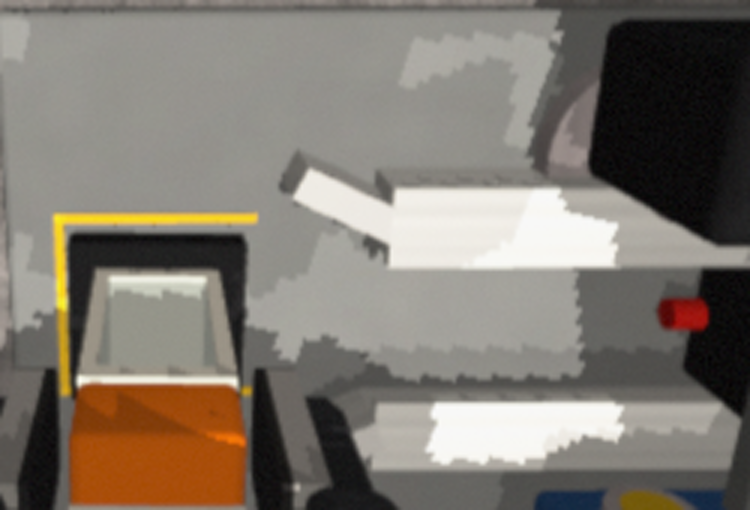

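```bash
python3 - <<'E'
from m import *
p=dict(np.load('w6.npz'))
c=lambda u,v:(230+u/3-.33,130+v/3-.33)
O=[(0,-65,10,[(60,10),(300,10),(540,10)]),(0,-15.5,26,[(400,268),(500,268),(600,268)]),(0,15.5,26,[(390,403),(500,402),(650,402)]),(1,-20,26,[(388,245)])]
W=[(a,v,ray(p,c(*u),z)) for a,v,z,l in O for u in l]
def f(q):
    C,S=np.cos(q[2]),np.sin(q[2]); r=[]
    for a,v,X in W:
        d=X[:2]-q[:2]; r.append((C*d[0]+S*d[1],-S*d[0]+C*d[1])[a]-v)
    return r
s=least_squares(f,[605,71,.24],loss='soft_l1'); q=s.x; print(q,np.round(s.fun,1))
C,S=np.cos(q[2]),np.sin(q[2])
L=lambda X:np.round((C*(X[0]-q[0])+S*(X[1]-q[1]),-S*(X[0]-q[0])+C*(X[1]-q[1])),1)
for z in (10,18):
  for u in [(72,237),(246,237)]: print('foot', L(ray(p,c(*u),z)))
for u in [(76,384),(239,384)]: print('cap bottom', L(ray(p,c(*u),66)))
print('tcp',L(readout.read_state()['position']))
E
```

```text
[6.03968211e+02 6.96951315e+01 2.50336242e-01] [-0.1  0.2  0.5  0.   0.1  0.2 -0.3 -0.5 -0.3 -0. ]
foot [-16.9 -84.5]
foot [-16.7 -46.7]
foot [-19.7 -83.7]
foot [-19.5 -47.5]
cap bottom [-11.3 -79.2]
cap bottom [-11.2 -53. ]
tcp [  1.4 -65.3]
```

move_arm([
  [-1,0,0,0.2,0,0,0],
  [-1,0,0,0.2,0,0,0],
  [-1,0,0,0.2,0,0,0],
  [-1,0,0,0.2,0,0,0],
  [-1,0,0,0.2,0,0,0],
])

```text
clock: 9.18
position: [621.6, 6.8, 54.5]
ee_rot: [-0.122, 0.993, 0.0, 0.0]
contact_force: [0.1, 0.7, 0.8]
gripper_width: 24.9
```

move_arm([
  [-1,-0.7,-0.1,0,0,0,0],
  [-1,-1.6,1.5,0,0,0,0.002],
  [-1,-2.1,3.5,0,0,0,0.003],
  [-1,-2.6,5.5,0,0,0,0.003],
  [-1,-3.1,7.5,0,0,0,0.003],
])

```text
clock: 9.6
position: [618.3, 14.2, 54.5]
ee_rot: [-0.123, 0.992, -0.0, -0.0]
contact_force: [1.2, -0.8, 1.3]
gripper_width: 25.3
```

move_arm([
  [-1,-0.7,2.9,0,0,0,0],
  [-1,-1.5,5.8,0,0,0,0],
  [-1,-2.2,8.7,0,0,0,0],
  [-1,-2.9,11.6,0,0,0,0],
  [-1,-3.7,14.5,0,0,0,0],
])

```text
clock: 10.02
position: [614.6, 29.1, 54.5]
ee_rot: [-0.123, 0.992, -0.0, 0.0]
contact_force: [-0.4, -1.5, 1.4]
gripper_width: 25.2
```

```bash
python3 - <<'E'
from m import *
optics.get_image('wrist');p=optics.get_image('wrist'); s=readout.read_state();print(s['position'],s['contact_force'],s['wrist_torque'])
a=p['frame'][130:300,230:480]
cv2.imwrite('pics/c10.png',cv2.resize(a,None,fx=3,fy=3,interpolation=cv2.INTER_CUBIC))
np.savez('w7.npz',**{k:p[k] for k in ['fx','fy','cx','cy','rvec','tvec']})
E
```

```text
[614.54867823  29.50738613  54.50166278] [-0.54912275  1.00690609  1.91155431] [ 0.16842763  0.17254557 -0.00908357]
```

View pics/c10.png

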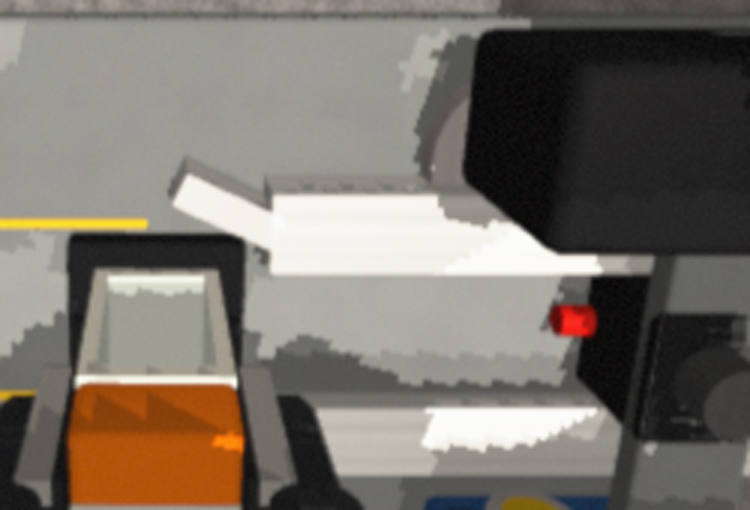

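```bash
cat > lat.py <<'E'
from m import *
def lat(p,c,O,foot,cap,tcp):
    W=[(a,v,ray(p,c(*u),z)) for a,v,z,l in O for u in l]
    def f(q):
        C,S=np.cos(q[2]),np.sin(q[2]); r=[]
        for a,v,X in W:
            d=X[:2]-q[:2]; r.append((C*d[0]+S*d[1],-S*d[0]+C*d[1])[a]-v)
        return r
    s=least_squares(f,[605,71,.24],loss='soft_l1'); q=s.x; print(q,np.round(s.fun,1))
    C,S=np.cos(q[2]),np.sin(q[2])
    L=lambda X:np.round((C*(X[0]-q[0])+S*(X[1]-q[1]),-S*(X[0]-q[0])+C*(X[1]-q[1])),1)
    for u in foot: print('foot',L(ray(p,c(*u),10)))
    for u in cap: print('cap',L(ray(p,c(*u),66)))
    print('tcp',L(tcp))
E
python3 - <<'E'
from lat import *
p=dict(np.load('w7.npz'))
c=lambda u,v:(230+u/3-.33,130+v/3-.33)
O=[(0,-65,10,[(60,17),(300,16),(490,15)]),(0,-15.5,26,[(280,273),(400,273),(500,273)]),(0,15.5,26,[(340,407),(450,407),(600,406)]),(1,-20,26,[(271,245)])]
lat(p,c,O,[(72,237),(244,237)],[(76,384),(238,384)],readout.read_state()['position'])
E
```

```text
[6.03637697e+02 7.02285796e+01 2.56776204e-01] [ 0.   0.3  0.4 -0.1  0.1  0.3 -0.4 -0.2 -0.2 -0. ]
foot [-18.1 -61.2]
foot [-17.8 -23.8]
cap [-12.5 -55.9]
cap [-12.3 -29.9]
tcp [  0.2 -42.2]
```

move_arm([
  [-1,-0.7,2.3,0,0,0,0.002],
  [-1,-1.3,4.6,0,0,0,0.003],
  [-1,-1.9,6.9,0,0,0,0.004],
  [-1,-2.5,9.3,0,0,0,0.004],
  [-1,-3.1,11.6,0,0,0,0.004],
])

```text
clock: 10.53
position: [611.6, 40.5, 54.5]
ee_rot: [-0.125, 0.992, -0.0, 0.0]
contact_force: [-0.4, -2.9, 1.8]
gripper_width: 25.2
```

move_arm([
  [-1,-0.6,2.3,0,0,0,0],
  [-1,-1.2,4.6,0,0,0,0],
  [-1,-1.8,6.9,0,0,0,0],
  [-1,-2.4,9.3,0,0,0,0],
  [-1,-3,11.6,0,0,0,0],
])

```text
clock: 10.95
position: [608.6, 52.2, 54.5]
ee_rot: [-0.125, 0.992, -0.0, 0.0]
contact_force: [1.5, -2.3, 2.1]
gripper_width: 25.3
```

move_arm([
  [-1,-0.5,2,0,0,0,0],
  [-1,-1,4,0,0,0,0],
  [-1,-1.5,6,0,0,0,0],
  [-1,-2,8,0,0,0,0],
  [-1,-2.5,10,0,0,0,0],
])

```text
clock: 11.37
position: [606.1, 62.1, 54.5]
ee_rot: [-0.125, 0.992, -0.0, 0.0]
contact_force: [0.7, -2.8, 2.1]
gripper_width: 25.4
```

```bash
python3 - <<'E'
from m import *
p=optics.get_image('wrist'); s=readout.read_state();print(s['position'],s['contact_force'],s['wrist_torque'])
a=p['frame'][130:300,230:480]
cv2.imwrite('pics/c11.png',cv2.resize(a,None,fx=3,fy=3,interpolation=cv2.INTER_CUBIC))
np.savez('w8.npz',**{k:p[k] for k in ['fx','fy','cx','cy','rvec','tvec']})
E
```

```text
[605.99070852  62.45209726  54.4850527 ] [-0.56410122 -1.91638997  2.39519153] [-0.62803857 -0.09062285 -0.00279255]
```

View pics/c11.png

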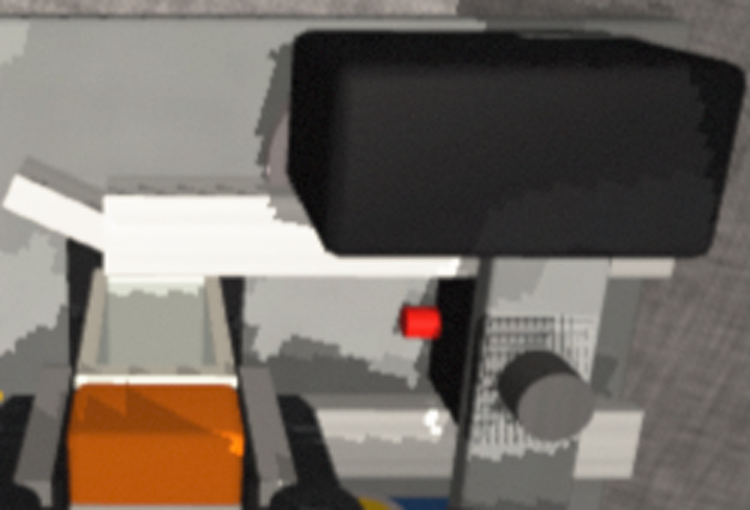

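move_arm([
  [-1,-0.5,2,0,0,0,0],
  [-1,-1,4,0,0,0,0],
  [-1,-1.5,6,0,0,0,0],
  [-1,-2,8,0,0,0,0],
  [-1,-2.5,10,0,0,0,0],
])

```text
clock: 11.83
position: [603.6, 72.1, 54.5]
ee_rot: [-0.125, 0.992, -0.0, 0.0]
contact_force: [0.4, -2.8, 3.6]
gripper_width: 25.0
```

move_arm([
  [-1,-0.5,1.8,0,0,0,0],
  [-1,-0.9,3.6,0,0,0,0],
  [-1,-1.4,5.4,0,0,0,0],
  [-1,-1.8,7.2,0,0,0,0],
  [-1,-2.2,9,0,0,0,0],
])

```text
clock: 12.25
position: [602.6, 81.1, 54.5]
ee_rot: [-0.125, 0.992, -0.0, 0.001]
contact_force: [3.8, -4.2, 0.8]
gripper_width: 25.2
```

move_arm([
  [-1,-0.3,1.2,0,0,0,0],
  [-1,-0.6,2.4,0,0,0,0],
  [-1,-0.9,3.6,0,0,0,0],
  [-1,-1.2,4.8,0,0,0,0],
  [-1,-1.5,6,0,0,0,0],
])

```text
clock: 12.67
position: [600.6, 87.4, 54.5]
ee_rot: [-0.125, 0.992, 0.0, 0.001]
contact_force: [4.1, -3.5, 0.2]
gripper_width: 25.4
```

move_arm([
  [-1,-0.3,1.2,0,0,0,0],
  [-1,-0.6,2.4,0,0,0,0],
  [-1,-0.9,3.6,0,0,0,0],
  [-1,-1.2,4.8,0,0,0,0],
  [-1,-1.5,6,0,0,0,0],
])

```text
clock: 13.08
position: [598.7, 93.2, 54.5]
ee_rot: [-0.125, 0.992, 0.0, 0.0]
contact_force: [4.1, -3.5, -0.2]
gripper_width: 24.9
```

```bash
python3 - <<'E'
from m import *
p=optics.get_image('wrist'); s=readout.read_state();print(s['position'],s['contact_force'],s['wrist_torque'])
a=p['frame'][130:300,230:480]
cv2.imwrite('pics/c12.png',cv2.resize(a,None,fx=3,fy=3,interpolation=cv2.INTER_CUBIC))
E
```

```text
[598.58903393  93.36902555  54.50678524] [ 4.0359335  -1.68088606  0.19187021] [-0.70034235 -1.31131518  0.02505138]
```

View pics/c12.png

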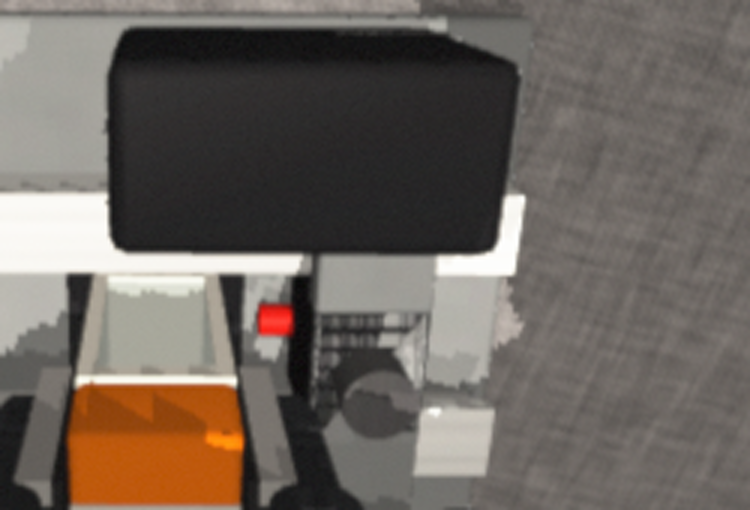

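move_arm([
  [-1,-0.2,0.8,0,0,0,0],
  [-1,-0.4,1.6,0,0,0,0],
  [-1,-0.6,2.4,0,0,0,0],
  [-1,-0.8,3.2,0,0,0,0],
  [-1,-1,4,0,0,0,0],
])

```text
clock: 13.55
position: [597.6, 97.0, 54.5]
ee_rot: [-0.125, 0.992, -0.0, 0.0]
contact_force: [4.2, -3.0, 1.1]
gripper_width: 25.2
```

move_arm([
  [-1,-0.1,0.5,0,0,0,0],
  [-1,-0.2,1,0,0,0,0],
  [-1,-0.4,1.5,0,0,0,0],
  [-1,-0.5,2,0,0,0,0],
  [-1,-0.6,2.5,0,0,0,0],
])

```text
clock: 13.97
position: [597.0, 99.4, 54.5]
ee_rot: [-0.125, 0.992, -0.0, 0.0]
contact_force: [4.5, -2.3, 1.7]
gripper_width: 25.3
```

move_arm([
  [-1,-0.1,0.5,0,0,0,0],
  [-1,-0.2,1,0,0,0,0],
  [-1,-0.4,1.5,0,0,0,0],
  [-1,-0.4,1.8,0,0,0,0],
  [-1,-0.5,2,0,0,0,0],
])

```text
clock: 14.38
position: [596.5, 101.3, 54.5]
ee_rot: [-0.125, 0.992, -0.0, 0.0]
contact_force: [4.8, -3.6, 1.1]
gripper_width: 24.8
```

move_arm([
  [-1,-0.1,0.3,0,0,0,0],
  [-1,-0.15,0.6,0,0,0,0],
  [-1,-0.2,0.9,0,0,0,0],
  [-1,-0.3,1.2,0,0,0,0],
  [-1,-0.4,1.5,0,0,0,0],
])

```text
clock: 14.8
position: [596.1, 102.7, 54.5]
ee_rot: [-0.125, 0.992, -0.0, 0.0]
contact_force: [3.8, -2.8, 0.9]
gripper_width: 25.0
```

move_arm([
  [-1,-0.1,0.3,0,0,0,0],
  [-1,-0.15,0.6,0,0,0,0],
  [-1,-0.2,0.9,0,0,0,0],
  [-1,-0.3,1.2,0,0,0,0],
  [-1,-0.4,1.5,0,0,0,0],
])

```text
clock: 15.22
position: [595.9, 103.7, 54.5]
ee_rot: [-0.125, 0.992, -0.001, 0.0]
contact_force: [6.3, -6.8, -0.3]
gripper_width: 25.0
```

```bash
python3 - <<'E'
from m import *
p=optics.get_image('wrist'); s=readout.read_state();print(s['position'],s['contact_force'],s['wrist_torque'])
a=p['frame'][130:300,230:480]
cv2.imwrite('pics/c13.png',cv2.resize(a,None,fx=3,fy=3,interpolation=cv2.INTER_CUBIC))
E
```

```text
[595.90490758 103.72007925  54.52800912] [ 5.24994471 -5.19194139  0.9595765 ] [-1.87046924 -1.88997781  0.11895099]
```

View pics/c13.png

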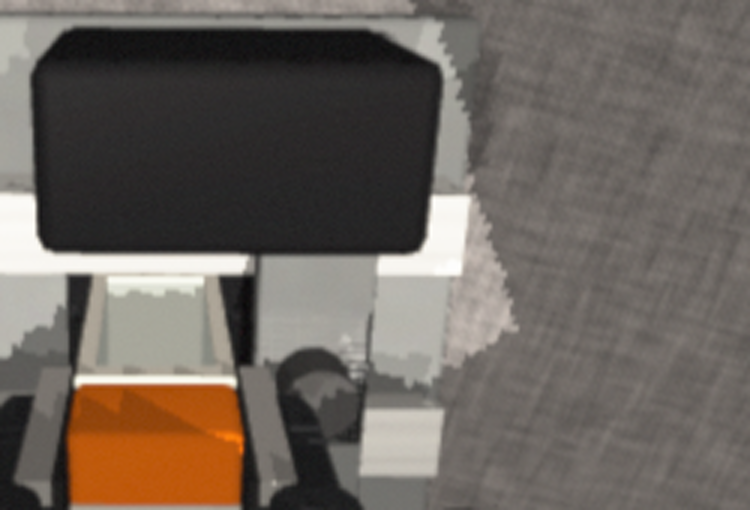

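move_arm([
  [-1,0,0.2,0,0,0,0],
  [-1,-0.1,0.4,0,0,0,0],
  [-1,-0.1,0.6,0,0,0,0],
  [-1,-0.1,0.6,0,0,0,0],
  [-1,-0.1,0.6,0,0,0,0],
])

```text
clock: 15.68
position: [595.9, 103.8, 54.5]
ee_rot: [-0.125, 0.992, -0.001, 0.0]
contact_force: [6.0, -7.8, 0.2]
gripper_width: 25.1
```

move_arm([
  [-1,0,0.2,0,0,0,0],
  [-1,-0.1,0.4,0,0,0,0],
  [-1,-0.1,0.6,0,0,0,0],
  [-1,-0.1,0.6,0,0,0,0],
  [-1,-0.1,0.6,0,0,0,0],
])

```text
clock: 16.1
position: [595.9, 103.9, 54.6]
ee_rot: [-0.125, 0.992, -0.001, 0.0]
contact_force: [6.8, -9.4, -0.1]
gripper_width: 24.7
```

move_arm([
  [-1,0.2,0.2,0,0,0,0],
  [-1,0.3,0.5,0,0,0,0],
  [-1,0.3,0.8,0,0,0,0],
  [-1,0.3,0.8,0,0,0,0],
  [-1,0.3,0.8,0,0,0,0],
])

```text
clock: 16.52
position: [595.9, 104.0, 54.6]
ee_rot: [-0.125, 0.992, -0.002, -0.0]
contact_force: [5.4, -10.9, 0.6]
gripper_width: 25.1
```

```bash
python3 - <<'E'
from m import *
p=optics.get_image('scene'); s=readout.read_state();print(s['position'],s['contact_force'],s['wrist_torque'])
a=p['frame'][180:300,210:350]
cv2.imwrite('pics/s5.png',cv2.resize(a,None,fx=5,fy=5,interpolation=cv2.INTER_CUBIC))
E
```

```text
[595.87657124 103.9717574   54.59234156] [  7.29499764 -10.59179612   0.33148801] [-3.58253948 -2.28380386  0.09901281]
```

View pics/s5.png

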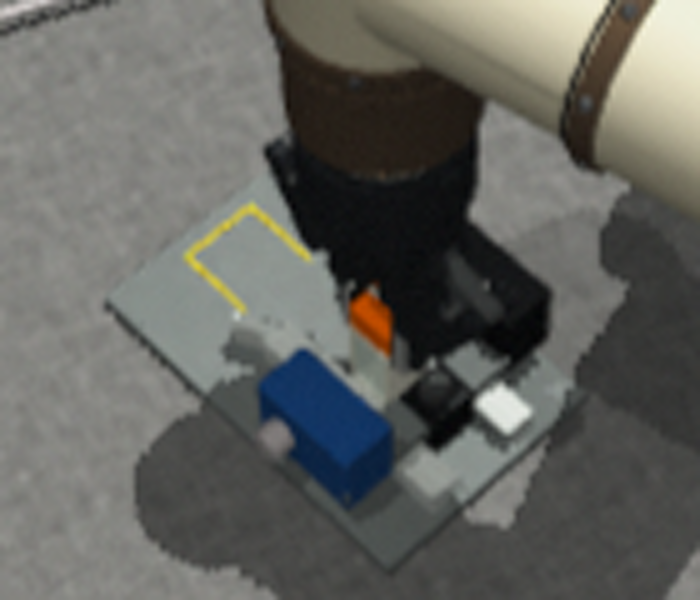

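move_arm([
  [-1,0.3,-0.5,0,0,0,0],
  [-1,0.6,-1,0,0,0,0],
  [-1,0.8,-1.5,0,0,0,0],
  [-1,0.8,-1.5,0,0,0,0],
  [-1,0.8,-1.5,0,0,0,0],
])

```text
clock: 16.98
position: [596.1, 103.8, 54.5]
ee_rot: [-0.125, 0.992, -0.001, -0.001]
contact_force: [4.0, -6.7, 1.8]
gripper_width: 25.4
```

move_arm([
  [-1,0.2,-0.5,0,0,0,0],
  [-1,0.2,-0.7,0,0,0,0],
  [-1,0.2,-0.7,0,0,0,0],
  [-0.2,0.2,-0.7,0,0,0,0],
  [-0.2,0.2,-0.7,0,0,0,0],
])

```text
clock: 17.4
position: [594.6, 104.4, 53.4]
ee_rot: [-0.125, 0.992, 0.0, -0.002]
contact_force: [0.1, 0.1, -0.6]
gripper_width: 34.4
```

move_arm([
  [-0.2,0,0,0,0,0,0],
  [-0.2,0,0,0,0,0,0],
  [-0.2,0,0,0,0,0,0],
  [-0.2,0,0,0,0,0,0],
  [-0.2,0,0,0,0,0,0],
])

```text
clock: 17.82
position: [596.4, 104.4, 54.3]
ee_rot: [-0.125, 0.992, 0.0, -0.0]
contact_force: [-0.3, 0.5, 0.8]
gripper_width: 34.1
```

```bash
python3 - <<'E'
from m import *
p=optics.get_image('wrist'); s=readout.read_state();print(s['position'],s['contact_force'],s['wrist_torque'],s['gripper_width'])
a=p['frame'][130:330,230:480]
cv2.imwrite('pics/c14.png',cv2.resize(a,None,fx=3,fy=3,interpolation=cv2.INTER_CUBIC))
E
```

```text
[596.4407867  104.33724497  54.33395357] [-0.64377571  0.19052215  0.12716862] [0.03644244 0.0091584  0.04905321] 34.54587595113478
```

View pics/c14.png

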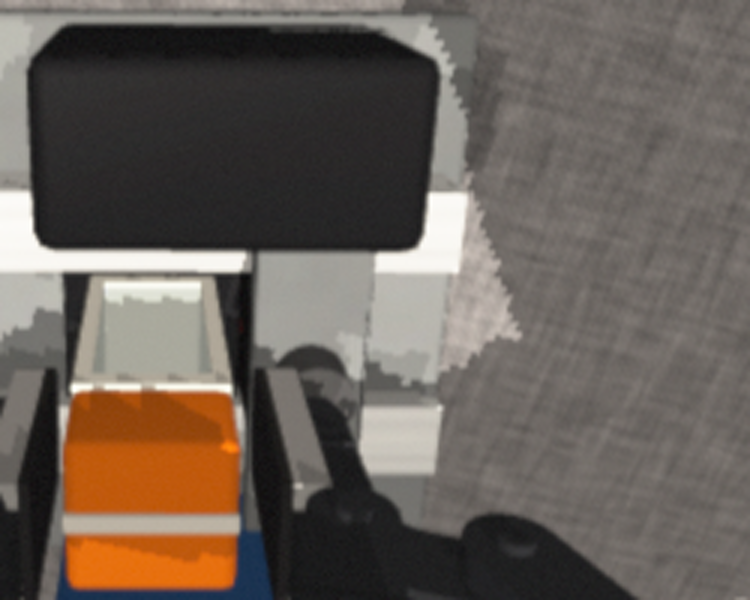

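move_arm([
  [-0.2,0,0,5,0,0,0],
  [-0.2,0,0,15,0,0,0],
  [-0.2,0,0,30,0,0,0],
  [-0.2,0,0,55,0,0,0],
  [-0.2,0,0,80,0,0,0],
])

```text
clock: 18.28
position: [596.3, 104.1, 135.7]
ee_rot: [-0.125, 0.992, -0.0, -0.0]
contact_force: [-0.1, -0.5, 0.3]
gripper_width: 34.3
```

move_arm([
  [-0.2,2,-8,5,0,0,0],
  [-0.2,5,-20,5,0,0,0],
  [-0.2,8,-30,5,0,0,0],
  [-0.2,8,-30,5,0,0,0],
  [-0.2,8,-30,5,0,0,0],
])

```text
clock: 18.7
position: [603.9, 73.0, 138.0]
ee_rot: [-0.124, 0.992, -0.0, -0.001]
contact_force: [0.1, 0.3, 0.9]
gripper_width: 34.2
```

```bash
python3 - <<'E'
from m import *
p=optics.get_image('wrist'); s=readout.read_state();print(s['position'],s['contact_force'])
save(p,'w9.png')
np.savez('w9.npz',**{k:p[k] for k in ['fx','fy','cx','cy','rvec','tvec']})
a=p['frame'][120:320,230:430]
cv2.imwrite('pics/c15.png',cv2.resize(a,None,fx=3,fy=3,interpolation=cv2.INTER_CUBIC))
E
```

```text
[603.96626826  73.46552607 138.08897945] [0.44526976 1.39718674 0.59169223]
```

View pics/c15.png

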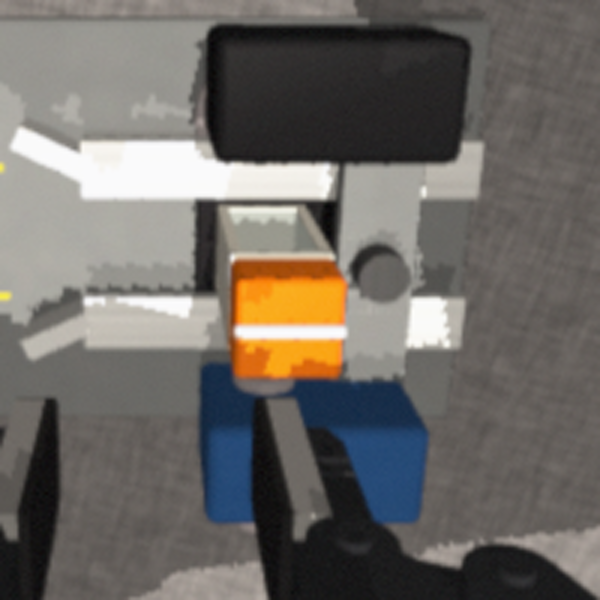

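move_arm([
  [-0.2,-3,12,0,0,0,0],
  [-0.2,-6,25,0,0,0,0],
  [-0.2,-10,38,0,0,0,0],
  [-0.2,-12,50,0,0,0,0],
  [-0.2,-12,50,0,0,0,0],
])

```text
clock: 19.17
position: [592.0, 127.5, 139.4]
ee_rot: [-0.127, 0.992, 0.0, 0.0]
contact_force: [1.0, -0.2, 0.0]
gripper_width: 34.2
```

```bash
python3 - <<'E'
from m import *
optics.get_image('wrist');p=optics.get_image('wrist'); s=readout.read_state();print(s['position'],s['contact_force'])
save(p,'w10.png')
np.savez('w10.npz',**{k:p[k] for k in ['fx','fy','cx','cy','rvec','tvec']})
a=p['frame'][130:250,200:320]
cv2.imwrite('pics/c16.png',cv2.resize(a,None,fx=5,fy=5,interpolation=cv2.INTER_CUBIC))
hsv=cv2.cvtColor(p['frame'],cv2.COLOR_BGR2HSV); m=((hsv[...,0]<6)|(hsv[...,0]>174))&(hsv[...,1]>120)&(hsv[...,2]>40)
print(np.argwhere(m[130:250,200:320])[:30]+[130,200])
E
```

```text
[592.25327533 125.69783294 139.4518723 ] [-0.01245269 -0.26194383 -0.39425876]
[[242 266]]
```

View pics/c16.png

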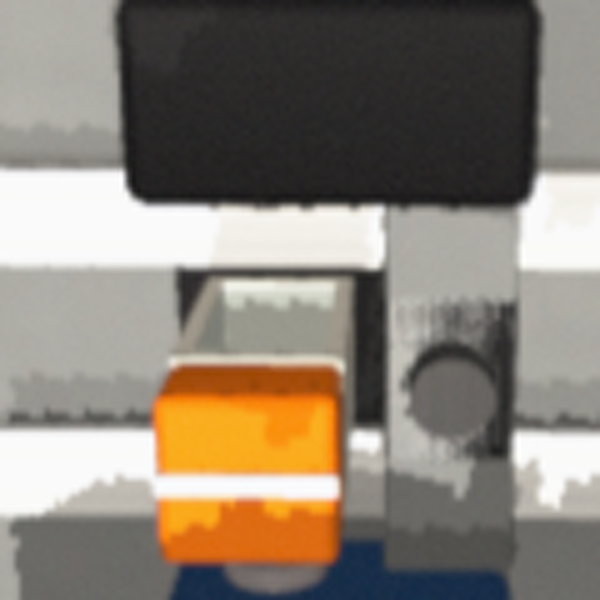

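```bash
python3 - <<'E'
import cv2,numpy as np
a=cv2.imread('pics/w10.png')[180:222,230:285]; b=cv2.imread('pics/c14.png')[260:400,40:290]
f=lambda x:np.clip(x.astype(float)*4,0,255).astype(np.uint8)
A=cv2.resize(f(a),(770,290),interpolation=cv2.INTER_CUBIC);B=cv2.resize(f(b),(770,300))
cv2.imwrite('pics/e.png',np.vstack([A,B]))
E
```

```text
(no output)
```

View pics/e.png

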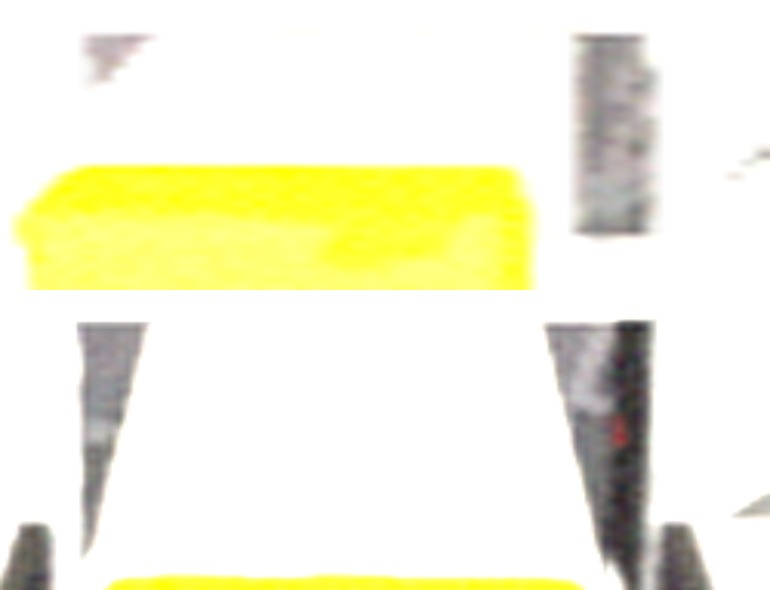

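```bash
python3 - <<'E'
import cv2,numpy as np
b=cv2.imread('pics/c13.png')[260:400,40:290]; a=cv2.imread('pics/c14.png')[260:400,40:290]
f=lambda x:cv2.resize(np.clip(x.astype(float)*4,0,255).astype(np.uint8)[:,150:],(700,290))
cv2.imwrite('pics/e2.png',np.vstack([f(b),f(a)]))
E
```

```text
(no output)
```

View pics/e2.png

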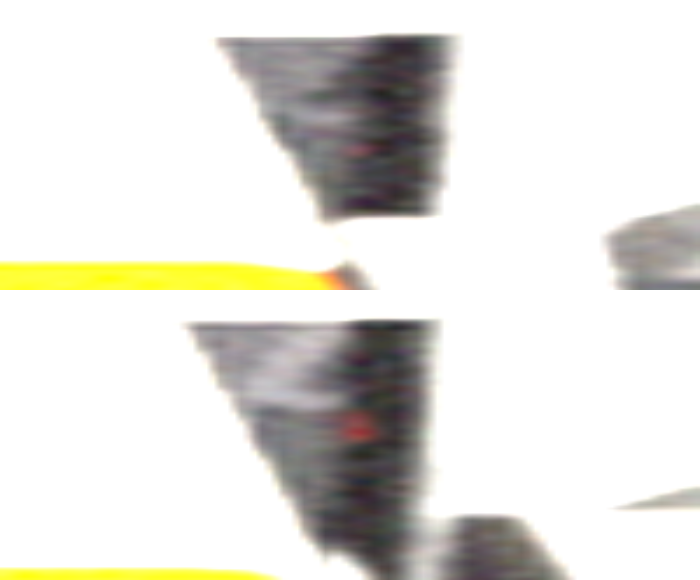

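move_arm([
  [-0.15,1,-6,-1,0,0,0],
  [-0.15,3,-14,-2,0,0,0],
  [-0.15,4,-21.6,-3.5,0,0,0.003],
  [-0.15,4,-21.6,-3.5,0,0,0.003],
  [-0.15,4,-21.6,-3.5,0,0,0.003],
])

```text
clock: 19.68
position: [596.6, 101.3, 135.7]
ee_rot: [-0.126, 0.992, -0.0, -0.0]
contact_force: [0.6, -0.3, 0.1]
gripper_width: 36.2
```

move_arm([
  [-0.15,0,0,0,0,0,0],
  [-0.15,0,0,-15,0,0,0],
  [-0.15,0,0,-32,0,0,0],
  [-0.15,0,0,-42,0,0,0],
  [-0.15,0,0,-42,0,0,0],
])

```text
clock: 20.1
position: [594.9, 102.2, 91.4]
ee_rot: [-0.126, 0.992, -0.0, -0.003]
contact_force: [-1.0, 0.7, 0.2]
gripper_width: 36.2
```

```bash
python3 - <<'E'
from m import *
p=optics.get_image('wrist'); s=readout.read_state();print(s['position'],s['ee_rot'],s['contact_force'],s['gripper_width'])
cv2.imwrite('pics/c17.png',cv2.resize(p['frame'][130:400,180:400],None,fx=2.2,fy=2.2))
E
```

```text
[595.92384043 102.44094357  92.84480528] [-1.26645753e-01  9.91947086e-01 -4.31325451e-04 -1.28258049e-03] [0.76973907 0.81018854 0.62688328] 36.40608503372083
```

View pics/c17.png

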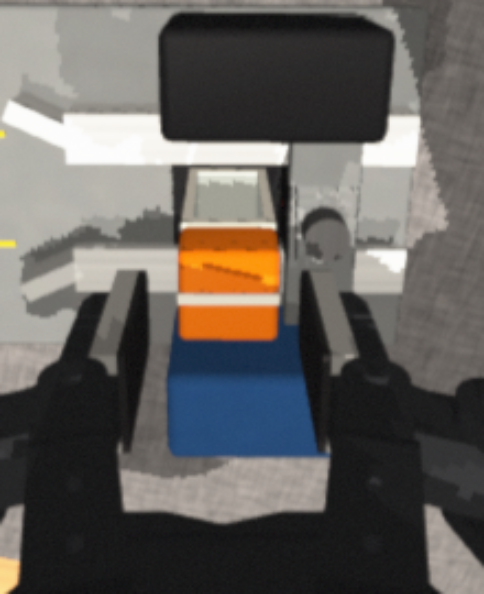

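move_arm([
  [-0.15,0.3,1.3,-12,0,0,-0.003],
  [-0.15,0.3,1.3,-24,0,0,-0.003],
  [-0.15,0.3,1.3,-34,0,0,-0.003],
  [-0.15,0.3,1.3,-38.5,0,0,-0.003],
  [-0.15,0.3,1.3,-38.5,0,0,-0.003],
])

```text
clock: 20.57
position: [596.4, 103.8, 54.7]
ee_rot: [-0.125, 0.992, -0.0, -0.001]
contact_force: [-0.0, -0.7, 0.3]
gripper_width: 36.2
```

move_arm([
  [-0.15,0,0,0,0,0,0],
  [-0.15,0,0,0,0,0,0],
  [-0.15,0,0,0,0,0,0],
  [-0.15,0,0,0,0,0,0],
  [-0.3,0,0,0,0,0,0],
])

```text
clock: 20.98
position: [597.1, 104.0, 55.9]
ee_rot: [-0.125, 0.992, 0.0, 0.0]
contact_force: [-0.2, -0.7, 0.6]
gripper_width: 30.0
```

move_arm([
  [-1,0,0.5,0,0,0,0],
  [-1,0,0.5,0,0,0,0],
  [-1,0,0.5,0,0,0,0],
  [-1,0,0.5,0,0,0,0],
  [-1,0,0.5,0,0,0,0],
])

```text
clock: 21.4
position: [597.0, 104.1, 55.7]
ee_rot: [-0.125, 0.992, -0.0, 0.0]
contact_force: [0.4, -2.2, 2.6]
gripper_width: 24.6
```

move_arm([
  [-1,-0.1,0.4,0,0,0,0],
  [-1,-0.2,0.8,0,0,0,0],
  [-1,-0.3,1.2,0,0,0,0],
  [-1,-0.3,1.2,0,0,0,0],
  [-1,-0.3,1.2,0,0,0,0],
])

```text
clock: 21.82
position: [597.0, 104.3, 55.8]
ee_rot: [-0.125, 0.992, -0.001, 0.0]
contact_force: [1.4, -6.5, 2.0]
gripper_width: 25.0
```

move_arm([
  [-1,-0.1,0.4,0,0,0,0],
  [-1,-0.2,0.8,0,0,0,0],
  [-1,-0.3,1.2,0,0,0,0],
  [-1,-0.3,1.4,0,0,0,0],
  [-1,-0.3,1.4,0,0,0,0],
])

```text
clock: 22.23
position: [596.9, 104.5, 55.8]
ee_rot: [-0.125, 0.992, -0.002, -0.0]
contact_force: [2.5, -10.2, 2.5]
gripper_width: 24.9
```

```bash
python3 - <<'E'
from m import *
p=optics.get_image('wrist'); s=readout.read_state();print(s['position'],s['ee_rot'],s['contact_force'],s['gripper_width'])
a=p['frame'][210:270,290:325]
cv2.imwrite('pics/e3.png',cv2.resize(np.clip(a.astype(float)*4,0,255).astype(np.uint8),None,fx=10,fy=10,interpolation=cv2.INTER_CUBIC))
E
```

```text
[596.89627215 104.54376208  55.83476873] [-1.25170533e-01  9.92133824e-01 -1.67219541e-03 -1.26608707e-04] [  3.83627098 -10.31083782   2.32778103] 25.11831380427419
```

View pics/e3.png

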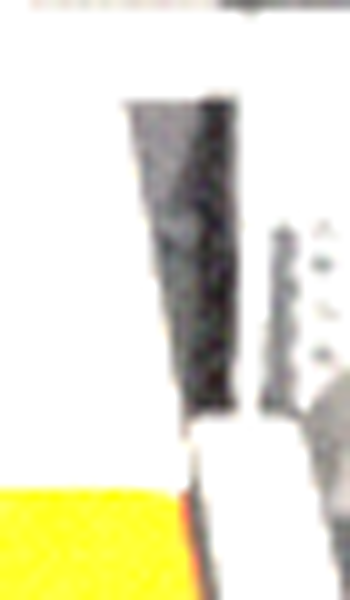

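move_arm([
  [-1,0,-0.4,0,0,0,0],
  [-1,0.2,-0.8,0,0,0,0],
  [-1,0.2,-0.8,0,0,0,0],
  [-0.1,0.2,-0.8,0,0,0,0],
  [-0.1,0.2,-0.8,0,0,0,0],
])

```text
clock: 22.7
position: [596.2, 106.5, 55.0]
ee_rot: [-0.125, 0.992, 0.0, -0.0]
contact_force: [1.9, -0.1, 0.2]
gripper_width: 38.7
```

move_arm([
  [-0.1,0,-1,0,0,0,0],
  [-0.1,0,-1.5,0,0,0,0],
  [-0.1,0,-1.5,0,0,0,0],
  [-0.1,0,-1.5,0,0,0,0],
  [-0.1,0,-1.5,0,0,0,0],
])

```text
clock: 23.12
position: [596.4, 105.0, 55.4]
ee_rot: [-0.125, 0.992, 0.0, -0.0]
contact_force: [-1.0, -0.2, 0.0]
gripper_width: 38.6
```

```bash
python3 - <<'E'
from m import *
p=optics.get_image('wrist'); s=readout.read_state();print(s['position'],s['ee_rot'],s['contact_force'],s['gripper_width'])
a=p['frame'][210:270,290:325]
A=cv2.resize(np.clip(a.astype(float)*4,0,255).astype(np.uint8),None,fx=10,fy=10,interpolation=cv2.INTER_CUBIC)
B=cv2.resize(p['frame'][170:400,230:350],(313,600))
cv2.imwrite('pics/e4.png',np.hstack([A,B]))
E
```

```text
[596.43555584 104.96955821  55.39826216] [-1.25184321e-01  9.92133500e-01  5.07607727e-05  2.38338205e-05] [ 0.80020217  0.74460324 -0.02834388] 38.62548417511242
```

View pics/e4.png

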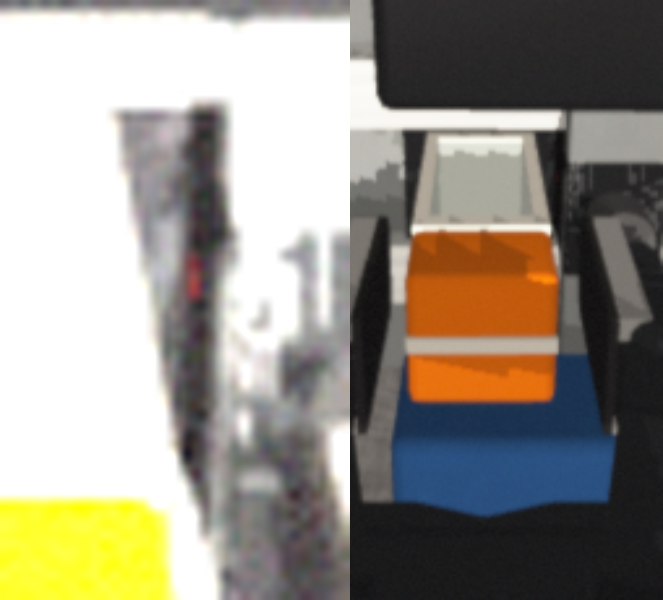

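```bash
python3 - <<'E'
from m import *
p=optics.get_image('wrist'); s=readout.read_state()
g=p['frame'].astype(int)
for r in (222,226,230,234,238,242,246): print(r,[tuple(g[r,c]) [::-1] for c in range(303,318)])
C,S=np.cos(.247),np.sin(.247)
for r in (224,230,236):
  for col,z in ((309,18),(312.5,42)):
    X=ray(p,(col,r),z); print(r,z,np.round((C*X[0]+S*X[1],-S*X[0]+C*X[1]),2))
E
```

```text
222 [(np.int64(39), np.int64(37), np.int64(38)), (np.int64(40), np.int64(40), np.int64(40)), (np.int64(42), np.int64(41), np.int64(41)), (np.int64(45), np.int64(44), np.int64(44)), (np.int64(49), np.int64(48), np.int64(48)), (np.int64(44), np.int64(42), np.int64(42)), (np.int64(21), np.int64(23), np.int64(21)), (np.int64(14), np.int64(13), np.int64(13)), (np.int64(21), np.int64(21), np.int64(21)), (np.int64(39), np.int64(39), np.int64(38)), (np.int64(74), np.int64(74), np.int64(71)), (np.int64(120), np.int64(120), np.int64(115)), (np.int64(152), np.int64(151), np.int64(145)), (np.int64(162), np.int64(161), np.int64(155)), (np.int64(163), np.int64(162), np.int64(156))]
226 [(np.int64(40), np.int64(38), np.int64(37)), (np.int64(39), np.int64(39), np.int64(39)), (np.int64(36), np.int64(35), np.int64(36)), (np.int64(39), np.int64(38), np.int64(39)), (np.int64(33), np.int64(31), np.int64(32)), (np.int64(26), np.int64(25), np.int64(26)), (np.int64(20), np.int64(17), np.int64(19)), (np.int64(14), np.int64(15), np.int64(17)), (np.int64(18), np.int64(19), np.int64(18)), (np.int64(42), np.int6
[... 3063 characters left out ...]
100), np.int64(95), np.int64(88)), (np.int64(44), np.int64(43), np.int64(41)), (np.int64(30), np.int64(30), np.int64(30)), (np.int64(22), np.int64(21), np.int64(21)), (np.int64(17), np.int64(19), np.int64(16)), (np.int64(13), np.int64(12), np.int64(14)), (np.int64(25), np.int64(24), np.int64(23)), (np.int64(38), np.int64(36), np.int64(37)), (np.int64(44), np.int64(43), np.int64(43)), (np.int64(47), np.int64(47), np.int64(47)), (np.int64(79), np.int64(76), np.int64(74)), (np.int64(82), np.int64(80), np.int64(78)), (np.int64(82), np.int64(81), np.int64(80))]
224 18 [593.66 -27.65]
224 42 [583.92 -28.13]
230 18 [597.82 -27.51]
230 42 [587.52 -27.99]
236 18 [602.03 -27.37]
236 42 [591.17 -27.85]
```

move_arm([
  [-0.1,0,-0.5,5,0,0,0],
  [-0.1,0,-0.5,15,0,0,0],
  [-0.1,0,-0.5,35,0,0,0],
  [-0.1,0,-0.5,65,0,0,0],
  [-0.1,0,-0.5,100,0,0,0],
])

```text
clock: 23.63
position: [595.4, 103.8, 155.8]
ee_rot: [-0.125, 0.992, -0.0, -0.002]
contact_force: [0.9, 0.2, 0.5]
gripper_width: 38.6
```

move_arm([
  [-0.1,-20,0,20,0,0,0],
  [-0.1,-50,0,20,0,0,0],
  [-0.1,-80,0,20,0,0,0],
  [-0.1,-110,0,20,0,0,0],
  [-0.1,-130,0,20,0,0,0],
])

```text
clock: 24.05
position: [464.1, 103.8, 176.5]
ee_rot: [-0.125, 0.992, 0.0, 0.0]
contact_force: [-0.2, 0.2, 0.5]
gripper_width: 38.4
```

```bash
python3 - <<'E'
from m import *
p=optics.get_image('scene'); t=optics.get_image('top'); s=readout.read_state();print(s['clock'],s['position'],s['contact_force'])
A=cv2.resize(p['frame'][180:300,210:350],None,fx=4,fy=4,interpolation=cv2.INTER_CUBIC)
cv2.imwrite('pics/f1.png',A); save(t,'f2.png')
E
```

```text
24.15 [463.801405   103.78134521 176.8325834 ] [1.2145933  0.65589079 0.16062529]
```

View pics/f1.png

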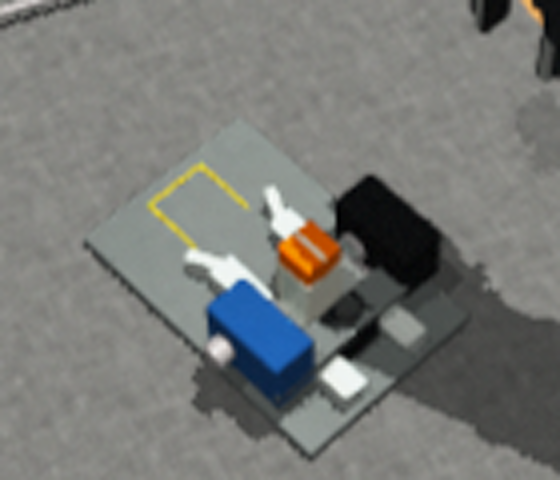

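View pics/f2.png

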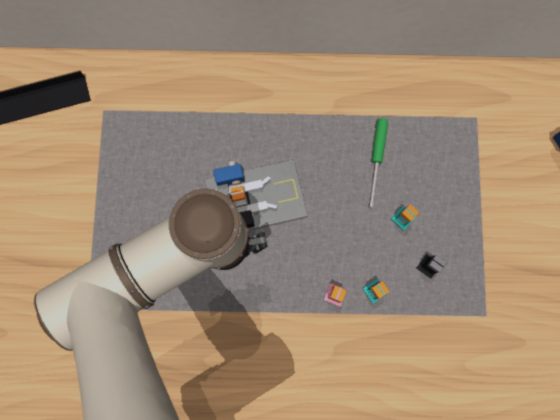

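The cell stands upright between lamp and detector, with its white line running along the slide axis and its windows facing along the beam. The gripper is clear and the bystanders in view have not moved; the jar is hidden behind the arm.

```bash
python3 - <<'E'
from bench import workorder
print(workorder.job_done())
E
```

```text
the job is handed in; nothing more can be done
None
```

The clear-windowed cell is in the light-path checker, against the end stop and let go, and the job was handed in at about 24 s of the 64 s allowed.

- **What I did:** I stood the cell on the loading deck and let go, then gripped it again and slid it slowly under the rails. Drag was about 3–5 N until it came up solid. After letting go, a camera view showed a small gap with a sliver of the red pin. I gripped again and pushed to about 10 N; it barely moved, and I let go while still pressing lightly.
- **Last checks:** The cell stands upright, square between lamp and detector, with its windows along the beam. The gripper is clear and reads no force. The blank, screwdriver and look-alikes are where they were.
- **Doubts:**
  - **Pin:** after the final release, the contrast-enhanced close-up still showed a faint trace of red beside the foot. I judged that a gap of about 0.1 mm, so the pin should be essentially fully in, but I could not measure its travel directly.
  - **Jar:** it was hidden behind the arm in the last overhead picture. I never went near it.
  - **Contact force:** I could only follow the wrist force. It read about 11 N along the slide at most, so the 40 N contact limit was not checked directly.

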